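Pack the workshop soaps and put the spatulas away

ROBOT

A 7-joint arm with a two-finger parallel gripper is mounted at the origin on the work surface. World frame = base frame: x ahead of the robot, y to its left, z up, the work surface at z = 0. Lengths are in m, angles in rad, forces in N, time in s.
With the tool pointing down it reaches from about 0.35 to 0.9 m from the base axis. Payload 8.1 kg.
Tool frame: the origin (TCP) lies midway between the tips of the shut fingers; the grasp point (between the pads) lies 19 mm behind it (arm.pinch_z is the distance from the TCP to the grasp point, in m); z points along the fingers, y is the direction in which the jaws open and shut (so a half turn about z gives the same grasp; the last joint's range is limited). The gripper opens to 92 mm and grips with 3 to 60 N. Pads are 19 mm wide; open, the fingers measure 130 mm over their backs; the gripper's body (75 mm by 190 mm) begins 47 mm behind the grasp point.
Start: joints at [-1.42, 0.434, 0.025, 1.573, -0.012, 1.134, -0.075], TCP at [0.157, 0.605, 0.227] pointing down, gripper open.
Joint ranges: [-2.62, 2.62], [-0.44, 2.09], [-1.27, 1.32], [0.08, 2.57], [-1.32, 4.46], [0.12, 2], [-2.74, 2.74]. Speed limits (rad/s): [2.22, 2.22, 3.01, 3.01, 3.14, 3.14, 3.14].

INTERFACE

Orientations are given as a rotation vector (axis times angle).
In Python, from cell import arm, eyes gives the robot as it stands.
- The arm moves only by the tool apply_moves, never from a script. Its argument "targets" is one flat list of numbers, 5 for each row, row after row: the closure, from 0 (fully open) to 1 (shut), then the shift along the tool's x, y, z each as a share of 40 cm, from -1 to 1, then the turn about the tool's z as a share of pi/2 rad, from -1 to 1. A call has 1 to 20 rows; each row shifts and turns the commanded pose from where the row before left it, along the tool's axes as they then stand; what a row does not reach is not made up. A row lasts 1/8 s, in which the tool goes at most 62.5 mm and 10.7 degrees, less where a joint would pass 70% of its speed; a pose out of reach is approached as far as the arm can. A call with a number of a shift or a turn outside -1 to 1 is refused whole. A call with a gripper value outside its range is refused whole. The fingers move at their own pace and stop on an object; "grip_force" is the grip in N (left out, the last holds). Time passes only in rows, so rows that do not move let the fingers close. It gives the time, the measured TCP pose, the force and the opening at its end, in the units of the state.
- arm.observe(): the state, without advancing time (a new reading comes with each control period).
- eyes.get_image(name): name is "side" or "top" or "wrist"; returns the picture (420x560x3 uint8, red, green, blue); there is no depth.
- eyes.camera_params(name): a dict with "camera_matrix" (3x3 intrinsics, pixels), "xyz" and "attitude" of the camera in the world; the wrist camera has in their place "hand_eye" (4x4, takes a point from camera to tool coordinates, whose origin is the TCP and whose axes are the flange's). Camera axes: x right, y down, z forward; pixel columns grow to the right and rows downward; lengths in m; the calibration is good to about 2 mm. A picture is of the moment at which its call begins: read the wrist's pose just before it. camera_params takes no time and is no camera call.
- arm.sign_off(): hands the job in, once; it reports no verdict.
The state is a dict: "clock": time; "joints": joint angles; "dq": joint speeds; "joint_efforts": joint torques, N m; "position": TCP position; "ee_rot": TCP orientation; "force": force on the tool from outside, world axes, zero at the start; "ft_torque": the same for the moment, N m; "width": opening from 0.0 (shut) to 1.0 (fully open).
Only numpy, scipy, OpenCV 4.12 (cv2) and the standard library are available. Lean on these libraries where they do the work, as an engineer would, in place of code of your own. Each camera call takes 0.05 s, during which the arm holds its last target.

TASK

Turn the packing carousel on one click so that the yellow pot stands at the red pointer and put every yellow soap in it, then turn it on one more click and put every blue soap in the blue pot at the pointer. Lower each soap gently down inside its pot, never dropping or pressing it, and load a pot only while it stands at the pointer. Also stand every spatula in the orange holder, blade up, and leave the jars, bottles, tin and paper cup where they are.

Things in the scene. Friction and masses are not known exactly. Their poses are not given: they have to be found in the camera images.
- carousel_base: grey fixed foot of a wooden rotary packing table (the carousel). Origin: on the table top at the disc's axis; the red pointer block at its rim lies on -x, 189 to 225 mm from the axis and 38 mm high.
- mark (a point): the loading place beside the red pointer: point on top of the disc (34 mm above the table), 108 mm from the axis towards the pointer, where a pot's underside centre stands when that pot is at the pointer. Does not turn with the disc.
- carousel (a joint): angle of the carousel disc (360 mm across, top 34 mm above the table) in rad, anticlockwise from above. It has three click stops: 0 at the start (no pot at the pointer), 1.571 (yellow pot at the pointer), 3.142 (blue pot at the pointer), with end stops just beyond the first and last. It settles by itself into the nearest click stop; it takes about 5 N at the post to push it over.
- handle (a point): steel post for turning the carousel: upright round pin 24 mm thick, standing on the disc 130 mm from the axis, 75 mm tall (from 34 to 109 mm above the table). This point is on its axis, 84 mm above the table, and turns with the disc.
- pot_yellow (a point): deep round yellow plastic pot fixed on the carousel disc: outside 134 mm wide at the foot and 140 mm at the rim, 85 mm high, wall 4 mm, floor 5 mm thick. This point: centre of its underside, 108 mm from the disc's axis; z up. A quarter turn clockwise from the pointer at the start.
- pot_blue (a point): deep round blue plastic pot fixed on the carousel disc: outside 134 mm wide at the foot and 140 mm at the rim, 85 mm high, wall 4 mm, floor 5 mm thick. This point: centre of its underside, 108 mm from the disc's axis; z up. Half a turn from the pointer at the start.
- soap_yellow1: yellow soap ball, 58 mm across, flattened top and bottom (50 mm high, flats 29 mm wide), about 90 g. Origin at its centre; z is the axis through the flats. May be absent.
- soap_yellow2: yellow soap ball, 58 mm across, flattened top and bottom (50 mm high, flats 29 mm wide), about 90 g. Origin at its centre; z is the axis through the flats. May be absent.
- soap_blue1: blue soap ball, 58 mm across, flattened top and bottom (50 mm high, flats 29 mm wide), about 90 g. Origin at its centre; z is the axis through the flats. May be absent.
- soap_blue2: blue soap ball, 58 mm across, flattened top and bottom (50 mm high, flats 29 mm wide), about 90 g. Origin at its centre; z is the axis through the flats. May be absent.
- board: wooden curing rack 190 x 190 mm, a flat board on a closed wooden plinth, its top 45 mm above the table, fixed; the soaps start on it. Origin: centre of its underside.
- spatula_red: spatula 200 mm long with round wooden handle (16 mm thick, 145 mm long) and red blade (60 x 34 x 12 mm), 60 g, lying flat on the table. Origin on the handle's centre line, 115 mm from the handle's end and 85 mm from the blade's end, 8 mm above the table; x points to the blade.
- spatula_red_foot (a point): end of the handle of spatula_red, on its centre line
- spatula_green: spatula 200 mm long with round wooden handle (16 mm thick, 145 mm long) and green blade (60 x 34 x 12 mm), 60 g, lying flat on the table. Origin on the handle's centre line, 115 mm from the handle's end and 85 mm from the blade's end, 8 mm above the table; x points to the blade.
- spatula_green_foot (a point): end of the handle of spatula_green, on its centre line
- holder: orange open-topped utensil holder with a steel band, 94 mm (x) by 114 mm (y), 100 mm high, walls and floor 4 mm thick; a dividing wall across the middle (at y = 0, full height) makes two compartments, each 86 mm (x) by 51 mm (y) inside; 500 g, standing loose, its x axis pointing roughly away from the robot. Origin: centre of its underside, z up.
- jar_white: white-lidded grey jar, 60 mm across, 55 mm high; bystander, to be left alone. Origin: centre of its underside.
- jar_black: black-lidded amber jar, 60 mm across, 55 mm high; bystander, to be left alone. Origin: centre of its underside.
- amber_a: amber bottle with black cap, 48 mm across, 80 mm high; bystander, to be left alone. Origin: centre of its underside.
- amber_b: amber bottle with white cap, 48 mm across, 80 mm high; bystander, to be left alone. Origin: centre of its underside.
- tin: flat blue tin, 76 mm across, 28 mm high; bystander, to be left alone. Origin: centre of its underside.
- paper_cup: paper cup, 84 mm across the rim, 100 mm high; bystander, to be left alone. Origin: centre of its underside.

How it is judged:
On the way, in this order (a step that is already met when the one before it is completed fails the run):
1. the carousel is turned one click: the yellow pot stands at the pointer (value of joint carousel between 1.4508 and 1.6908 rad and velocity of joint carousel between -0.05 and 0.05 rad/s), for 0.3 s.
2. every yellow soap lies in the yellow pot, released, with that pot at the pointer (value of joint carousel between 1.4208 and 1.7208 rad and horizontal distance between each of soap_yellow1, soap_yellow2 and pot_yellow below 0.062 m and z of each of soap_yellow1, soap_yellow2 in the frame of pot_yellow below 0.085 m and linear speed of each of soap_yellow1, soap_yellow2 below 0.05 m/s and contact force between each of soap_yellow1, soap_yellow2 and the fingers below 0.1 N), for 0.2 s.
3. the carousel is turned one more click: the blue pot stands at the pointer (value of joint carousel between 3.02159 and 3.26159 rad and velocity of joint carousel between -0.05 and 0.05 rad/s), for 0.3 s.
4. every blue soap lies in the blue pot, released, with that pot at the pointer (value of joint carousel between 2.99159 and 3.29159 rad and horizontal distance between each of soap_blue1, soap_blue2 and pot_blue below 0.062 m and z of each of soap_blue1, soap_blue2 in the frame of pot_blue below 0.085 m and linear speed of each of soap_blue1, soap_blue2 below 0.05 m/s and contact force between each of soap_blue1, soap_blue2 and the fingers below 0.1 N), for 0.2 s.
At the end, for the whole second after the job is handed in: Carousel at its last click stop (0.12 rad); every soap in the pot of its colour (centre below the rim, within 62 mm of its axis); every spatula in the upright orange holder, handle end at most 50 mm above the holder's underside, blade up, leaning under 0.8 rad; all released and at rest (value of joint carousel between 3.02159 and 3.26159 rad and horizontal distance between each of soap_yellow1, soap_yellow2 and pot_yellow below 0.062 m and z of each of soap_yellow1, soap_yellow2 in the frame of pot_yellow below 0.085 m and linear speed of each of soap_yellow1, soap_yellow2, soap_blue1, soap_blue2, spatula_red, spatula_green below 0.05 m/s and contact force between each of soap_yellow1, soap_yellow2, soap_blue1, soap_blue2 and the fingers below 0.1 N and horizontal distance between each of soap_blue1, soap_blue2 and pot_blue below 0.062 m and z of each of soap_blue1, soap_blue2 in the frame of pot_blue below 0.085 m and z of each of spatula_red_foot, spatula_green_foot in the frame of holder below 0.05 m and x of spatula_red_foot in the frame of holder between -0.047 and 0.047 m and y of spatula_red_foot in the frame of holder between -0.057 and 0.057 m and angle between each of spatula_red, spatula_green's own x axis and vertical below 0.8 rad and x of spatula_green_foot in the frame of holder between -0.047 and 0.047 m and y of spatula_green_foot in the frame of holder between -0.057 and 0.057 m and angle between holder's own z axis and vertical below 0.1 rad); the robot touches nothing.
It fails at once if a soap meets a pot or the carousel with more than 18 N (dropped or pressed in) (contact force between any of soap_yellow1, soap_yellow2, soap_blue1, soap_blue2 and carousel_base above 18 N).
It fails at once if a soap is put in a pot that is not yet at the pointer ((horizontal distance between soap_yellow1 and pot_yellow below 0.062 m and z of soap_yellow1 in the frame of pot_yellow below 0.085 m and y of soap_yellow1 in the frame of carousel_base above 0.06 m) or (horizontal distance between soap_yellow2 and pot_yellow below 0.062 m and z of soap_yellow2 in the frame of pot_yellow below 0.085 m and y of soap_yellow2 in the frame of carousel_base above 0.06 m) or (horizontal distance between soap_blue1 and pot_blue below 0.062 m and z of soap_blue1 in the frame of pot_blue below 0.085 m and horizontal distance between soap_blue1 and mark above 0.09 m) or (horizontal distance between soap_blue2 and pot_blue below 0.062 m and z of soap_blue2 in the frame of pot_blue below 0.085 m and horizontal distance between soap_blue2 and mark above 0.09 m)).
It fails at once if a jar, a bottle, the tin or the paper cup is moved more than 40 mm (distance of any of jar_white, jar_black, amber_a, amber_b, tin, paper_cup from where it was at the start of the episode above 0.04 m).
Of soap_yellow1, soap_yellow2 only 1 to 2 are there at a start; the rules pass over those that are not, and their reading is None.
Of soap_blue1, soap_blue2 only 1 to 2 are there at a start; the rules pass over those that are not, and their reading is None.
At some moment in a run one of spatula_red, spatula_green may be knocked a few centimetres aside while the robot is not near it.
It also fails if it takes over 210 s, if anything falls off the work surface, if the arm or the gripper's body presses on something with over 40 N, if the wrist force passes 120 N, or if a joint passes its speed limit or range.

## Working session

There is one attempt and no reset: what is moved stays moved. The work goes in short steps, Python scripts to look and compute and a tool call to move; the robot and the scene stay as the last step left them, time stands still between calls to the robot, and variables do not carry over. Pictures are saved under pics/ and viewed, and the job is handed in when it is done.

Besides the shell and the picture viewer there is one more tool, called by a JSON object that holds its "op" and its "data". apply_moves: Moves the arm, as the interface text tells. Its arguments: {"type":"object","properties":{"targets":{"type":"array"},"grip_force":{"type":"number"}},"required":["targets"]}

```bash
ls; mkdir -p pics
python3 - <<'E'
from cell import arm, eyes
import cv2
print(arm.observe())
for n in ("side","top","wrist"):
    p=eyes.camera_params(n); print(n,p)
    im=eyes.get_image(n); cv2.imwrite(f"pics/{n}0.png",cv2.cvtColor(im,cv2.COLOR_RGB2BGR))
E
```

```text
pics
{'clock': 0.0, 'joints': array([-1.41960759,  0.43522632,  0.0249773 ,  1.57408395, -0.0116052 ,
        1.13398115, -0.07510099]), 'dq': array([-9.94715955e-04,  1.05447945e-03, -9.46153882e-05,  6.60152582e-04,
        1.76534833e-03, -2.37099266e-03, -6.95178467e-04]), 'joint_efforts': array([ 5.10482664e-05, -6.67855310e+01,  9.85089093e-01, -3.14452636e+01,
       -6.04580040e-02,  4.28657373e-02,  1.82952131e-04]), 'position': array([0.15685066, 0.60448218, 0.22594802]), 'ee_rot': array([-3.97693556e-01, -3.11625917e+00,  2.43874761e-03]), 'force': array([-0.39364741, -0.25804041, -0.23576173]), 'ft_torque': array([-0.03244694, -0.00229486,  0.04563301]), 'width': 1.003118244130745}
side {'camera_matrix': array([[494.60506197,   0.        , 283.03190077],
       [  0.        , 494.60506197, 208.37779861],
       [  0.        ,   0.        ,   1.        ]]), 'xyz': array([ 0.06818615, -0.76197943,  0.75671706]), 'attitude': array([-2.11227884,  0.62384885, -0.30570962])}
top {'camera_matrix': array([[388.37630418,   0.        , 281.69368513],
       [  0.        , 388.37630418, 209.72210425],
       [  0.        ,   0.        ,   1.        ]]), 'xyz': array([ 5.20956935e-01, -3.58166552e-04,  1.05867142e+00]), 'attitude': array([-2.16910599,  2.20032754, -0.04747561])}
wrist {'camera_matrix': array([[296.22211484,   0.        , 279.06301845],
       [  0.        , 296.22211484, 214.69275343],
       [  0.        ,   0.        ,   1.        ]]), 'hand_eye': array([[ 2.62524922e-04, -9.54113425e-01, -2.99445325e-01,
         8.16631257e-02],
       [ 9.99999950e-01,  3.03832834e-04, -9.13892290e-05,
         4.52210920e-04],
       [ 1.78177012e-04, -2.99445286e-01,  9.54113457e-01,
        -1.58900643e-01],
       [ 0.00000000e+00,  0.00000000e+00,  0.00000000e+00,
         1.00000000e+00]])}
```

View pics/top0.png

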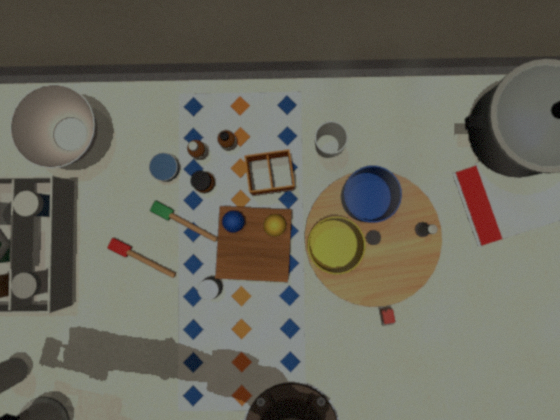

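View pics/side0.png

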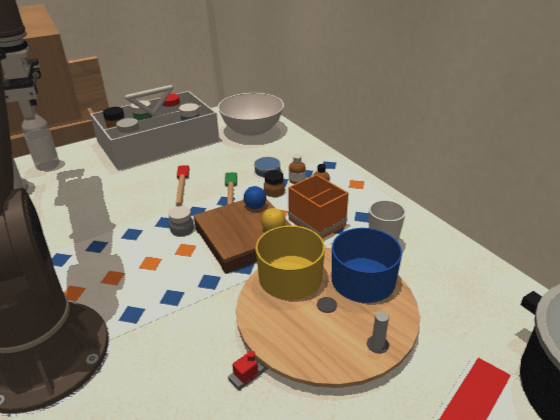

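View pics/wrist0.png

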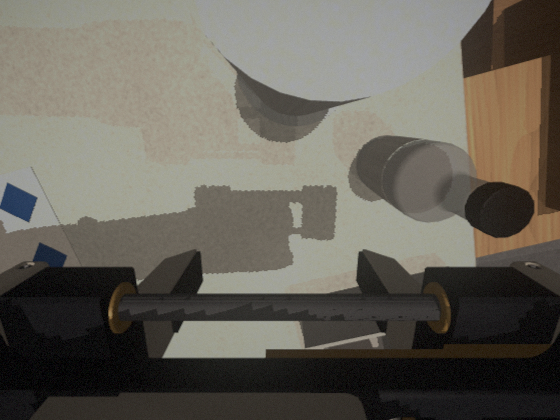

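```bash
cat > h.py <<'E'
import numpy as np, cv2
from scipy.spatial.transform import Rotation as R
from cell import arm, eyes
def cam(n):
    p=eyes.camera_params(n); return np.array(p["camera_matrix"]),R.from_rotvec(p["attitude"]).as_matrix(),np.array(p["xyz"])
def wcam(s=None):
    s=s or arm.observe(); p=eyes.camera_params("wrist"); H=np.array(p["hand_eye"])
    Rt=R.from_rotvec(s["ee_rot"]).as_matrix()
    return np.array(p["camera_matrix"]),Rt@H[:3,:3],Rt@H[:3,3]+np.array(s["position"])
def p2w(c,u,v,z):
    K,Rm,t=c; d=Rm@np.linalg.solve(K,[u,v,1.0]); return (t+d*(z-t[2])/d[2]).round(4)
def w2p(c,X):
    K,Rm,t=c; q=K@(Rm.T@(np.array(X)-t)); return (q[:2]/q[2]).round(1)
def crop(n,fn,x0,y0,x1,y1,s):
    im=eyes.get_image(n); im=cv2.cvtColor(im,cv2.COLOR_RGB2BGR)[y0:y1,x0:x1]
    cv2.imwrite("pics/"+fn,cv2.resize(im,None,fx=s,fy=s,interpolation=cv2.INTER_CUBIC))
E
python3 - <<'E'
from h import *
crop("top","t1.png",100,110,300,310,3)
crop("top","t2.png",295,110,455,330,2.7)
crop("side","s1.png",160,130,440,400,2.2)
c=cam("top")
print(w2p(c,[0,0,0]),w2p(c,[.5,0,0]),w2p(c,[.5,.3,0]))
E
```

```text
[290.3 429.7] [287.5 240. ] [177.6 241.5]
```

View pics/t1.png

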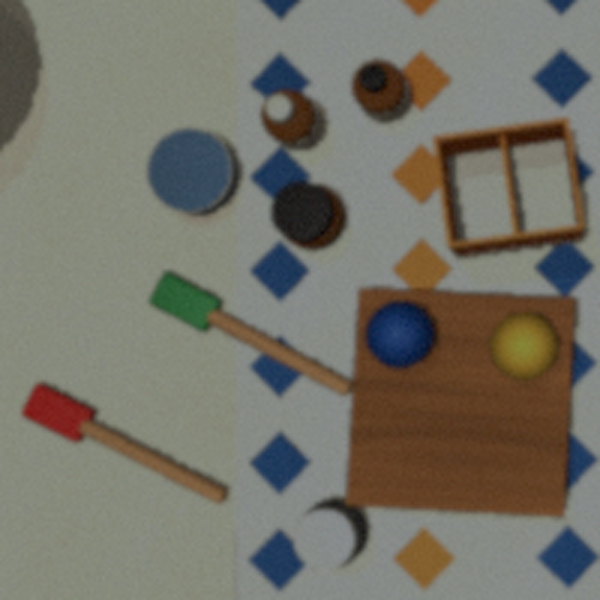

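View pics/t2.png

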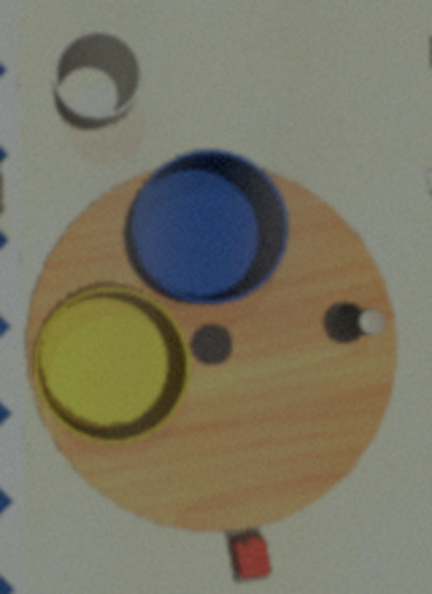

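View pics/s1.png

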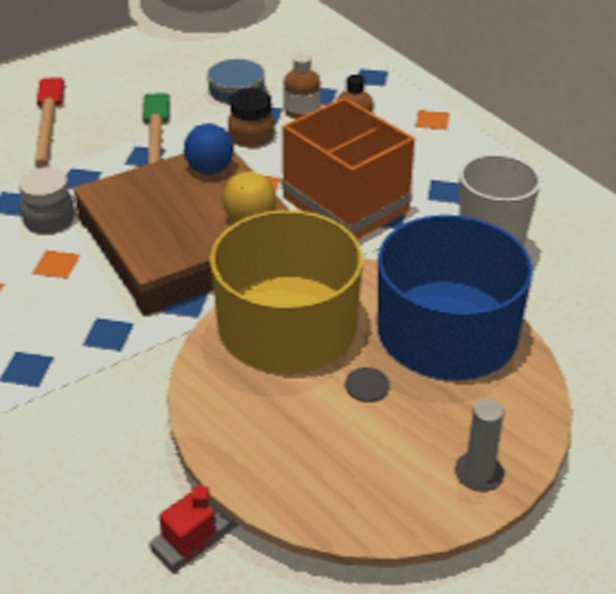

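Run:
```python
from h import *
c=cam("top")
def t1(u,v,z): return p2w(c,100+u/3,110+v/3,z)
def t2(u,v,z): return p2w(c,295+u/2.7,110+v/2.7,z)
C=t2(211,345,.034); print("centre",C)
for n,u,v,z in [("post",371,322,.109),("ypot",111.5,362,.119),("bpot",207,227,.119),("pointer",250,556,.038),("cup",97,80,.1),("discL",26,345,.034),("discR",397,345,.034),("discB",211,531,.034)]:
    P=t2(u,v,z); d=P-C; print(n,P,np.hypot(*d[:2]).round(4),np.degrees(np.arctan2(d[1],d[0])).round(1))
for n,u,v,z in [("blue",401,333,.07),("yel",525,345,.07),("gfoot",350,388,.008),("gtip",168,287,.008),("gneck",212,315,.008),("rfoot",221,495,.008),("rtip",41,398,.008),("rneck",85,424,.008),
  ("hA",437,138,.1),("hB",568,122,.1),("hC",584,234,.1),("hD",456,250,.1),("bd1",360,290,.045),("bd2",576,298,.045),("bd3",564,514,.045),("bd4",348,503,.045),("whitejar",323,537,.055),("blackjar",303,212,.055)]:
    print(n,t1(u,v,z))
```

```text
centre [ 0.5035 -0.2246  0.034 ]
post [ 0.5234 -0.3521  0.109 ] 0.129 -81.1
ypot [ 0.491  -0.1172  0.119 ] 0.1081 96.6
bpot [ 0.6105 -0.2053  0.119 ] 0.1087 10.2
pointer [ 0.3019 -0.2553  0.038 ] 0.2039 -171.3
cup [ 0.7502 -0.1119  0.1   ] 0.2712 24.6
discL [ 0.5059 -0.045   0.034 ] 0.1796 89.2
discR [ 0.501  -0.4041  0.034 ] 0.1795 -90.8
discB [ 0.3251 -0.2197  0.034 ] 0.1785 178.4
blue [0.5516 0.1367 0.07  ]
yel [0.5399 0.0313 0.07  ]
gfoot [0.5046 0.1917 0.008 ]
gtip [0.5983 0.357  0.008 ]
gneck [0.5723 0.3168 0.008 ]
rfoot [0.4103 0.3083 0.008 ]
rtip [0.4994 0.472  0.008 ]
rneck [0.4754 0.4317 0.008 ]
hA [0.7125 0.1014 0.1   ]
hB [ 0.7241 -0.0078  0.1   ]
hC [ 0.6303 -0.0196  0.1   ]
hD [0.6187 0.0865 0.1   ]
bd1 [0.5905 0.1758 0.045 ]
bd2 [ 0.5807 -0.0128  0.045 ]
bd3 [0.3943 0.0004 0.045 ]
bd4 [0.406 0.187 0.045]
whitejar [0.3785 0.2068 0.055 ]
blackjar [0.6585 0.2234 0.055 ]
```

```bash
cat >> h.py <<'E'
def yaw(Rm): return np.degrees(np.arctan2(Rm[1,1],Rm[0,1]))
def plan(*wps,step=.045):
    """each wp x,y,z,yaw(deg of tool y); shift first, then turn"""
    s=arm.observe(); Rm=R.from_rotvec(s["ee_rot"]).as_matrix(); p=np.array(s["position"])
    print("t %.1f at"%s["clock"],p.round(4),"yaw %.1f"%yaw(Rm),"w %.2f"%s["width"],"F",s["force"].round(1),"q1,7",s["joints"][[0,6]].round(2))
    for x,y,z,a in wps:
        d=Rm.T@(np.array([x,y,z])-p); n=max(1,int(np.ceil(np.linalg.norm(d)/step)))
        print(" shift rows",n,"each",(d/n/.4).round(4), "total",(d/.4).round(4))
        p=np.array([x,y,z])
        if a is not None:
            t=-(a-yaw(Rm)); t=(t+180)%360-180; m=max(1,int(np.ceil(abs(t)/9.5)))
            print(" turn %.1f rows"%t,m,"each",(t/90/m).round(4)); Rm=Rm@R.from_euler("z",t,degrees=True).as_matrix()
E
python3 -c "
from h import *
plan((.42,.3,.226,None),(.5234,-.352,.226,8.7),(.5234,-.352,.066,None))"
```

```text
t 0.3 at [0.1569 0.6048 0.2265] yaw 75.5 w 1.00 F [-0.3  0.6  0.8] q1,7 [-1.42 -0.08]
 shift rows 9 each [-0.092  -0.0636  0.0002] total [-0.828  -0.5725  0.0015]
 shift rows 15 each [-4.400e-02 -1.009e-01  1.000e-04] total [-6.5950e-01 -1.5129e+00  8.0000e-04]
 turn 66.8 rows 8 each 0.0927
 shift rows 4 each [0.  0.  0.1] total [2.e-04 1.e-04 4.e-01]
```

{"op": "apply_moves", "data": {"targets": [0, -0.092, -0.0636, 0, 0, 0, -0.092, -0.0636, 0, 0, 0, -0.092, -0.0636, 0, 0, 0, -0.092, -0.0636, 0, 0, 0, -0.092, -0.0636, 0, 0, 0, -0.092, -0.0636, 0, 0, 0, -0.092, -0.0636, 0, 0, 0, -0.092, -0.0636, 0, 0, 0, -0.092, -0.0636, 0, 0]}}

```text
clock: 1.42
position: [0.4208, 0.2991, 0.2269]
ee_rot: [0.397, 3.116, 0.001]
force: [-0.5, -0.0, 0.0]
width: 1.001
```

{"op": "apply_moves", "data": {"targets": [0, -0.044, -0.101, 0, 0, 0, -0.044, -0.101, 0, 0, 0, -0.044, -0.101, 0, 0, 0, -0.044, -0.101, 0, 0, 0, -0.044, -0.101, 0, 0, 0, -0.044, -0.101, 0, 0, 0, -0.044, -0.101, 0, 0, 0, -0.044, -0.101, 0, 0, 0, -0.044, -0.101, 0, 0, 0, -0.044, -0.101, 0, 0, 0, -0.044, -0.101, 0, 0, 0, -0.044, -0.101, 0, 0, 0, -0.044, -0.101, 0, 0, 0, -0.044, -0.101, 0, 0, 0, -0.044, -0.101, 0, 0]}}

```text
clock: 3.3
position: [0.5236, -0.3539, 0.2266]
ee_rot: [0.397, 3.116, 0.0]
force: [-0.3, -0.9, -0.5]
width: 0.997
```

{"op": "apply_moves", "data": {"targets": [0, 0, 0, 0, 0.0927, 0, 0, 0, 0, 0.0927, 0, 0, 0, 0, 0.0927, 0, 0, 0, 0, 0.0927, 0, 0, 0, 0, 0.0927, 0, 0, 0, 0, 0.0927, 0, 0, 0, 0, 0.0927, 0, 0, 0, 0, 0.0927, 0, 0, 0, 0, 0, 0, 0, 0, 0, 0]}}

```text
clock: 4.55
position: [0.5234, -0.3526, 0.2267]
ee_rot: [-2.042, -2.387, 0.0]
force: [0.7, 0.0, 1.3]
width: 1.002
```

```bash
python3 -c "
from h import *
plan((.5234,-.3525,.226,8.7),(.5234,-.3525,.066,None)); crop('wrist','w1.png',0,0,560,420,1)
c=wcam(); print(w2p(c,[.5234,-.3525,.109]))
"
```

```text
t 4.5 at [ 0.5234 -0.3526  0.2267] yaw 8.9 w 1.00 F [0.7 0.  1.3] q1,7 [-0.    1.04]
 shift rows 1 each [0.0003 0.0001 0.0017] total [0.0003 0.0001 0.0017]
 turn 0.2 rows 1 each 0.0023
 shift rows 4 each [-0.   0.   0.1] total [-0.   0.   0.4]
[279.2 209.7]
```

View pics/w1.png

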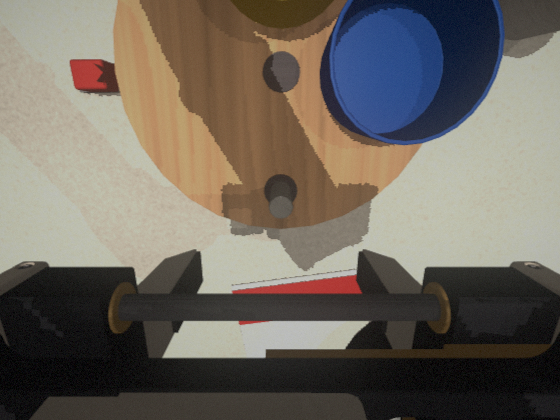

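{"op": "apply_moves", "data": {"targets": [0, 0, 0, 0.1, 0, 0, 0, 0, 0.1, 0, 0, 0, 0, 0.1, 0, 0, 0, 0, 0.1, 0, 0.6, 0, 0, 0, 0, 0.6, 0, 0, 0, 0, 0.6, 0, 0, 0, 0, 0.6, 0, 0, 0, 0, 0.6, 0, 0, 0, 0, 0.6, 0, 0, 0, 0], "grip_force": 10}}

```text
clock: 5.85
position: [0.5235, -0.3527, 0.0669]
ee_rot: [2.046, 2.384, 0.0]
force: [-0.3, -0.2, 0.2]
width: 0.414
```

{"op": "apply_moves", "data": {"targets": [0.6, 0.0012, 0.0283, 0, -0.0556, 0.6, 0.0012, 0.0283, 0, -0.0556, 0.6, 0.0012, 0.0283, 0, -0.0556, 0.6, 0.0012, 0.0283, 0, -0.0556, 0.6, 0.0012, 0.0283, 0, -0.0556, 0.6, 0.0012, 0.0283, 0, -0.0556]}}

```text
clock: 6.6
position: [0.5835, -0.3278, 0.0667]
ee_rot: [-1.358, -2.832, 0.005]
force: [-3.5, -5.3, 0.2]
width: 0.402
```

```bash
python3 -c "
from h import *
plan((.5234,-.3525,.226,8.7)); crop('top','t3.png',295,110,500,330,2.7)
s=arm.observe(); d=s['position']-np.array([.5035,-.2246,0]); print(np.hypot(*d[:2]),np.degrees(np.arctan2(d[1],d[0])))
"
```

```text
t 6.6 at [ 0.5835 -0.3278  0.0667] yaw 38.8 w 0.40 F [-3.5 -5.3  0.2] q1,7 [0.09 1.48]
 shift rows 4 each [ 0.0114 -0.0392 -0.0995] total [ 0.0457 -0.1569 -0.3978]
 turn 30.1 rows 4 each 0.0836
0.1303227701703681 -51.08756560054708
```

View pics/t3.png

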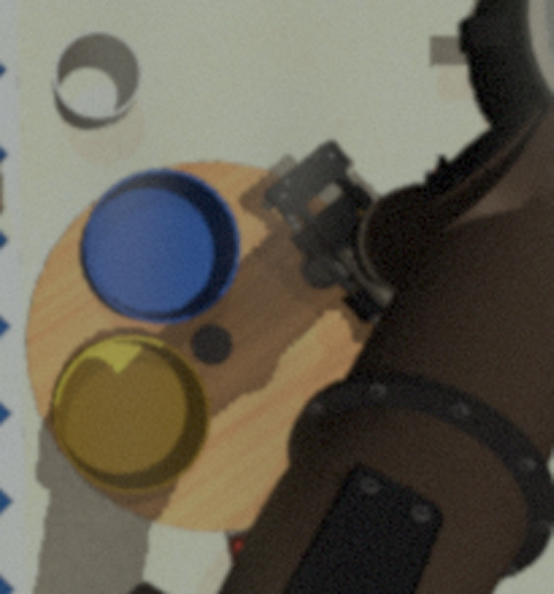

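{"op": "apply_moves", "data": {"targets": [0.6, 0.0012, 0.0283, 0, -0.0556, 0.6, 0.0012, 0.0283, 0, -0.0556, 0.6, 0.0012, 0.0283, 0, -0.0556, 0.6, 0.0012, 0.0283, 0, -0.0556, 0.6, 0.0012, 0.0283, 0, -0.0556, 0.6, 0.0012, 0.0283, 0, -0.0556]}}

```text
clock: 7.4
position: [0.6249, -0.2715, 0.0667]
ee_rot: [0.577, 3.088, -0.0]
force: [0.2, -0.6, 1.0]
width: 0.4
```

```bash
python3 -c "
from h import *
plan((.5234,-.3525,.226,8.7)); 
s=arm.observe(); print(s['joints'].round(2));d=s['position']-np.array([.5035,-.2246,0]); print(np.hypot(*d[:2]),np.degrees(np.arctan2(d[1],d[0])))
"
```

```text
t 7.4 at [ 0.6249 -0.2715  0.0667] yaw 68.8 w 0.40 F [ 0.2 -0.6  1. ] q1,7 [0.08 1.81]
 shift rows 5 each [ 0.0327 -0.0561 -0.0796] total [ 0.1634 -0.2804 -0.3982]
 turn 60.1 rows 7 each 0.0955
[ 0.08  0.7   0.4   1.61 -0.33  0.9   1.81]
0.13011217396095706 -21.145664886159555
```

{"op": "apply_moves", "data": {"targets": [0.6, 0.0012, 0.0283, 0, -0.0556, 0.6, 0.0012, 0.0283, 0, -0.0556, 0.6, 0.0012, 0.0283, 0, -0.0556, 0.6, 0.0012, 0.0283, 0, -0.0556, 0.6, 0.0012, 0.0283, 0, -0.0556, 0.6, 0.0012, 0.0283, 0, -0.0556, 0.6, 0, 0, 0, 0, 0.6, 0, 0, 0, 0, 0.3, 0, 0, 0, 0, 0.3, 0, 0, 0, 0, 0, 0, 0, 0, 0, 0, 0, 0, 0, 0, 0, 0, 0, 0, 0]}}

```text
clock: 9.02
position: [0.6322, -0.2047, 0.0667]
ee_rot: [-0.24, 3.132, 0.0]
force: [-0.0, 0.2, -0.3]
width: 0.896
```

```bash
python3 -c "
from h import *
plan((.54,.0313,.226,8.7)); crop('top','t4.png',295,110,500,330,2.7)
crop('side','s4.png',160,130,440,400,2.2)
"
```

```text
t 9.0 at [ 0.6322 -0.2047  0.0667] yaw 98.8 w 0.90 F [-0.   0.2 -0.3] q1,7 [0.06 2.14]
 shift rows 7 each [ 0.0197  0.0883 -0.0569] total [ 0.1377  0.6184 -0.3981]
 turn 90.1 rows 10 each 0.1001
```

View pics/t4.png

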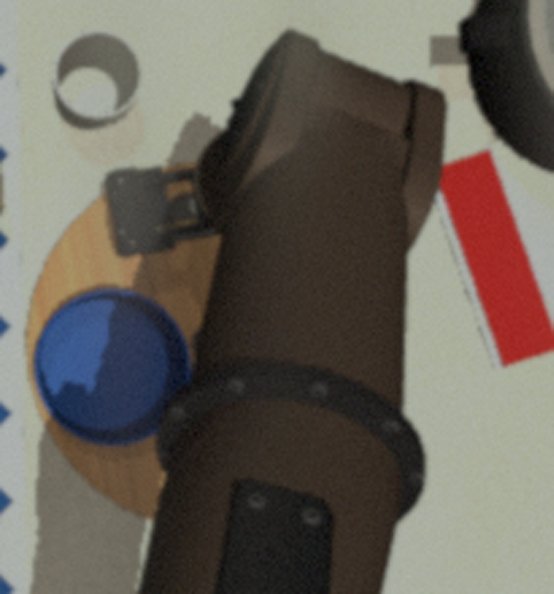

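View pics/s4.png

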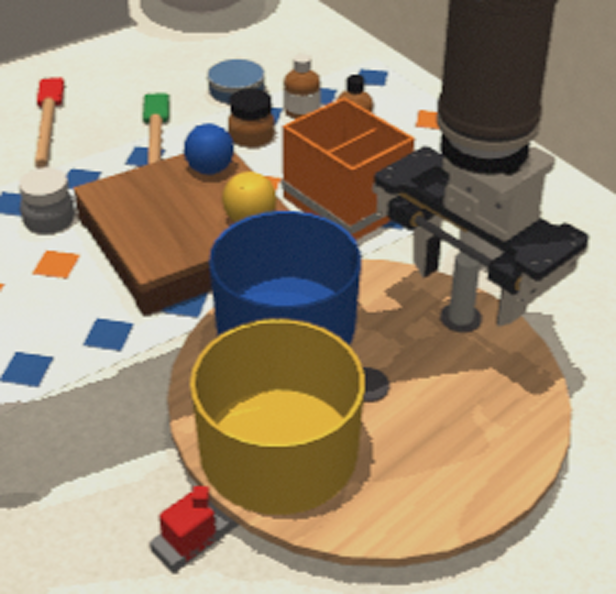

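{"op": "apply_moves", "data": {"targets": [0, 0, 0, -0.1, 0, 0, 0, 0, -0.1, 0, 0, 0, 0, -0.1, 0, 0, 0, 0, -0.1, 0, 0.2, 0.0275, 0.1237, 0, 0, 0.2, 0.0275, 0.1237, 0, 0, 0.2, 0.0275, 0.1237, 0, 0, 0.2, 0.0275, 0.1237, 0, 0, 0.2, 0.0275, 0.1237, 0, 0, 0.2, 0, 0, 0, 0, 0.2, 0, 0, 0, 0]}}

```text
clock: 10.5
position: [0.5402, 0.0309, 0.227]
ee_rot: [-0.241, 3.132, -0.001]
force: [-0.7, -0.9, 0.0]
width: 0.801
```

```bash
python3 -c "
from h import *
plan((.54,.0313,.226,98.8)); c=wcam(); crop('wrist','w5.png',0,0,560,420,1)
print(w2p(c,[.54,.0313,.070]),w2p(c,[.5516,.1367,.07]))
crop('top','t5.png',295,110,500,330,2.7)
"
```

```text
t 10.5 at [0.5402 0.0309 0.227 ] yaw 98.8 w 0.80 F [-0.7 -0.9  0. ] q1,7 [-0.35  1.66]
 shift rows 1 each [0.0004 0.0011 0.0025] total [0.0004 0.0011 0.0025]
 turn -0.0 rows 1 each -0.0001
[279.  199.2] [369.9 222.9]
```

View pics/w5.png

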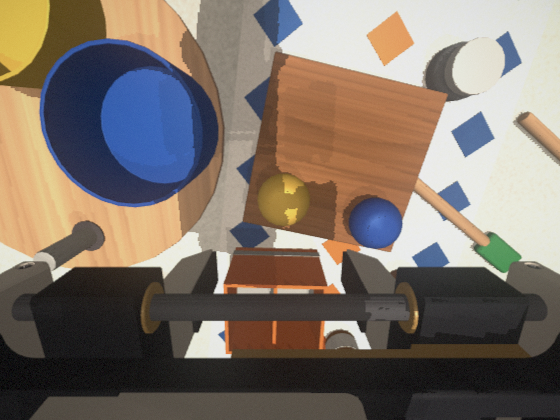

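View pics/t5.png

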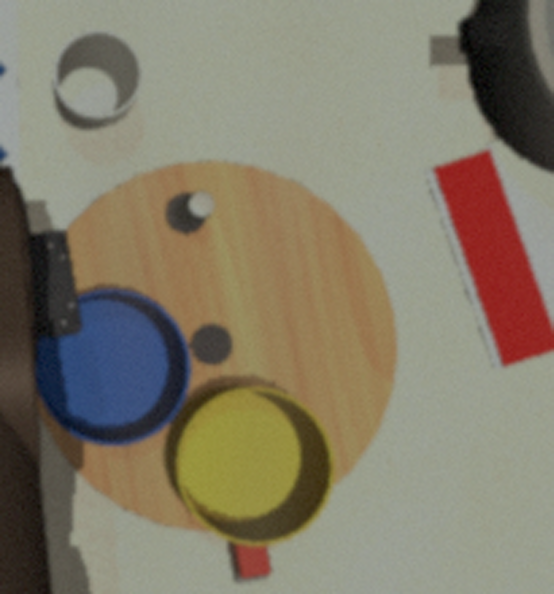

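```bash
python3 -c "
from h import *
s=arm.observe();c=wcam(s);im=cv2.cvtColor(eyes.get_image('wrist'),cv2.COLOR_RGB2HSV)
def blob(m,x0,y0,x1,y1):
    k=np.zeros_like(m);k[y0:y1,x0:x1]=m[y0:y1,x0:x1]
    n,l,st,ce=cv2.connectedComponentsWithStats(k); i=1+st[1:,4].argmax(); return st[i],ce[i]
y=cv2.inRange(im,(20,140,60),(35,255,255)); b=cv2.inRange(im,(105,150,40),(130,255,255))
for n,m,box in(('y',y,(235,150,340,250)),('b',b,(330,180,420,250))):
    st,ce=blob(m,*box); u,v=st[0]+st[2]/2-.5,st[1]+st[3]/2-.5; print(n,st,ce.round(1),p2w(c,u,v,.07))
t=cv2.cvtColor(eyes.get_image('top'),cv2.COLOR_RGB2BGR)
import os
t=cv2.imread('pics/top0.png');im=cv2.cvtColor(t,cv2.COLOR_BGR2HSV);c=cam('top')
y=cv2.inRange(im,(20,140,60),(35,255,255)); b=cv2.inRange(im,(105,150,40),(130,255,255))
for n,m,box in(('y',y,(255,205,295,245)),('b',b,(215,205,250,240))):
    st,ce=blob(m,*box); u,v=st[0]+st[2]/2-.5,st[1]+st[3]/2-.5; print(n,st,ce.round(1),p2w(c,u,v,.07))
"
```

```text
y [ 259  174   51   52 1738] [284.5 199.6] [0.5397 0.0357 0.07  ]
b [366 227  24  17 140] [377.8 235.8] [0.5648 0.1477 0.07  ]
y [264 214  22  22 359] [274.3 224.8] [0.5412 0.0326 0.07  ]
b [223 212  21  20 326] [232.9 221.1] [0.5503 0.1384 0.07  ]
```

{"op": "apply_moves", "data": {"targets": [0.2, 0.001, 0.009, 0.1, 0, 0.2, 0, 0, 0.1, 0, 0.2, 0, 0, 0.1, 0, 0.2, 0, 0, 0.06, 0, 0.2, 0, 0, 0.05, 0, 0.2, 0, 0, 0, 0], "grip_force": 15}}

```text
clock: 11.45
position: [0.5382, 0.0339, 0.0614]
ee_rot: [0.238, -3.13, 0.001]
force: [0.6, -0.4, 0.1]
width: 0.799
```

{"op": "apply_moves", "data": {"targets": [0.6, 0, 0, 0, 0, 0.6, 0, 0, 0, 0, 0.6, 0, 0, 0, 0, 0.6, 0, 0, 0, 0, 0.6, 0, 0, 0, 0, 0.6, 0, 0, 0, 0]}}

```text
clock: 12.2
position: [0.5398, 0.0348, 0.0636]
ee_rot: [-0.24, 3.131, 0.0]
force: [-0.4, -1.2, 6.9]
width: 0.616
```

```bash
python3 -c "
from h import *
plan((.54,.0313,.226,98.8)); crop('side','s6.png',160,130,440,400,2.2)
"
```

```text
t 12.2 at [0.5398 0.0348 0.0636] yaw 98.8 w 0.62 F [-0.4 -1.2  6.9] q1,7 [-0.31  1.71]
 shift rows 4 each [ 1.000e-04 -2.200e-03 -1.015e-01] total [ 2.000e-04 -8.800e-03 -4.059e-01]
 turn -0.0 rows 1 each -0.0003
```

View pics/s6.png

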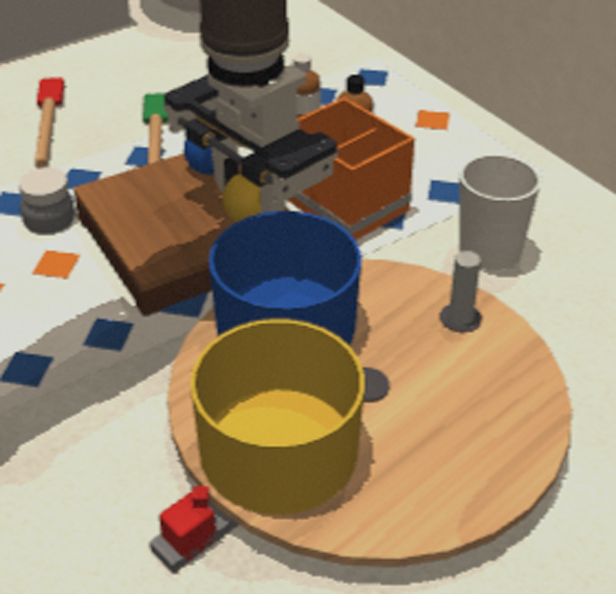

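{"op": "apply_moves", "data": {"targets": [0.2, 0, 0, 0, 0, 0.2, 0, 0, 0, 0, 0.2, 0, 0, 0, 0, 0.2, 0, 0, 0.0075, 0, 0.2, 0, 0, 0, 0, 0.6, 0, 0, 0, 0, 0.6, 0, 0, 0, 0, 0.6, 0, 0, 0, 0, 0.6, 0, 0, 0, 0, 0.6, 0, 0, 0, 0, 0.6, 0, 0, 0, 0]}}

```text
clock: 13.62
position: [0.5391, 0.0348, 0.0598]
ee_rot: [-0.24, 3.132, 0.0]
force: [0.7, -0.4, -0.8]
width: 0.621
```

```bash
python3 -c "
from h import *
plan((.54,.0313,.226,98.8)); 
"
```

```text
t 13.6 at [0.5391 0.0348 0.0598] yaw 98.8 w 0.62 F [ 0.7 -0.4 -0.8] q1,7 [-0.31  1.71]
 shift rows 4 each [-0.0002 -0.0023 -0.1039] total [-0.0009 -0.0091 -0.4156]
 turn -0.0 rows 1 each -0.0002
```

{"op": "apply_moves", "data": {"targets": [0.6, 0, 0, -0.04, 0, 0.6, 0, 0, -0.08, 0, 0.6, 0, 0, -0.1, 0, 0.6, 0, 0, -0.1, 0, 0.6, 0, 0, -0.1, 0, 0.6, 0, 0, 0, 0]}}

```text
clock: 14.38
position: [0.5409, 0.0349, 0.2319]
ee_rot: [-0.24, 3.126, 0.001]
force: [0.1, 0.2, -1.3]
width: 0.616
```

```bash
python3 -c "
from h import *
print(p2w(cam('top'),295+249/2.7,110+466/2.7,.119))
plan((.397,-.241,.227,98.8)); crop('side','s7.png',160,50,440,320,2.2)
"
```

```text
[ 0.3977 -0.2365  0.119 ]
t 14.4 at [0.5409 0.0349 0.2319] yaw 98.8 w 0.62 F [ 0.1  0.2 -1.3] q1,7 [-0.36  1.65]
 shift rows 7 each [ 0.0658 -0.0895  0.0013] total [ 0.4609 -0.6268  0.0089]
 turn -0.0 rows 1 each -0.0004
```

View pics/s7.png

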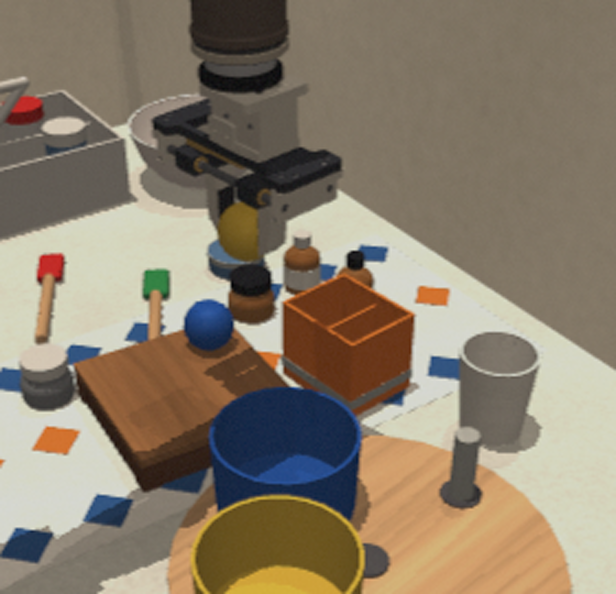

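{"op": "apply_moves", "data": {"targets": [0.6, 0.0658, -0.0895, 0, 0, 0.6, 0.0658, -0.0895, 0, 0, 0.6, 0.0658, -0.0895, 0, 0, 0.6, 0.0658, -0.0895, 0, 0, 0.6, 0.0658, -0.0895, 0, 0, 0.6, 0.0658, -0.0895, 0, 0, 0.6, 0.0658, -0.0895, 0, 0, 0.6, 0, 0, 0, 0, 0.6, 0, 0, 0, 0]}}

```text
clock: 15.55
position: [0.395, -0.2403, 0.2272]
ee_rot: [0.24, -3.131, -0.001]
force: [-0.0, -0.0, -0.8]
width: 0.617
```

```bash
python3 -c "
from h import *
plan((.397,-.240,.14,98.8),(.397,-.24,.056,None)); crop('wrist','w8.png',0,0,560,420,1)
"
```

```text
t 15.6 at [ 0.395  -0.2403  0.2272] yaw 98.8 w 0.62 F [-0.  -0.  -0.8] q1,7 [0.06 2.25]
 shift rows 2 each [-2.60e-03 -1.00e-04  1.09e-01] total [-0.0053 -0.0003  0.218 ]
 turn -0.0 rows 1 each -0.0003
 shift rows 2 each [-1.00e-04 -1.00e-04  1.05e-01] total [-2.0e-04 -2.0e-04  2.1e-01]
```

View pics/w8.png

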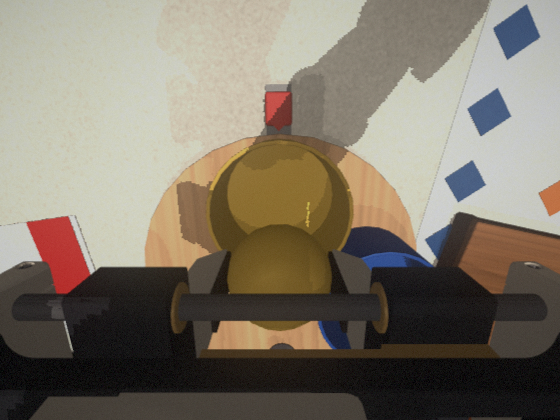

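{"op": "apply_moves", "data": {"targets": [0.6, -0.005, 0, 0.05, 0, 0.6, 0, 0, 0.06, 0, 0.6, 0, 0, 0.06, 0, 0.6, 0, 0, 0.06, 0, 0.6, 0, 0, 0.06, 0, 0.6, 0, 0, 0.05, 0, 0.6, 0, 0, 0.03, 0, 0.6, 0, 0, 0.02, 0, 0.6, 0, 0, 0.01, 0, 0.6, 0, 0, 0, 0, 0.6, 0, 0, 0, 0]}}

```text
clock: 16.98
position: [0.3975, -0.2408, 0.0681]
ee_rot: [-0.24, 3.132, -0.0]
force: [-0.3, -0.5, -0.8]
width: 0.616
```

```bash
python3 -c "
from h import *
plan((.397,-.24,.056,None)); crop('side','s9.png',160,130,440,400,2.2)
"
```

```text
t 17.0 at [ 0.3975 -0.2408  0.0681] yaw 98.8 w 0.62 F [-0.3 -0.5 -0.8] q1,7 [0.15 2.41]
 shift rows 1 each [0.001  0.0021 0.0303] total [0.001  0.0021 0.0303]
```

View pics/s9.png

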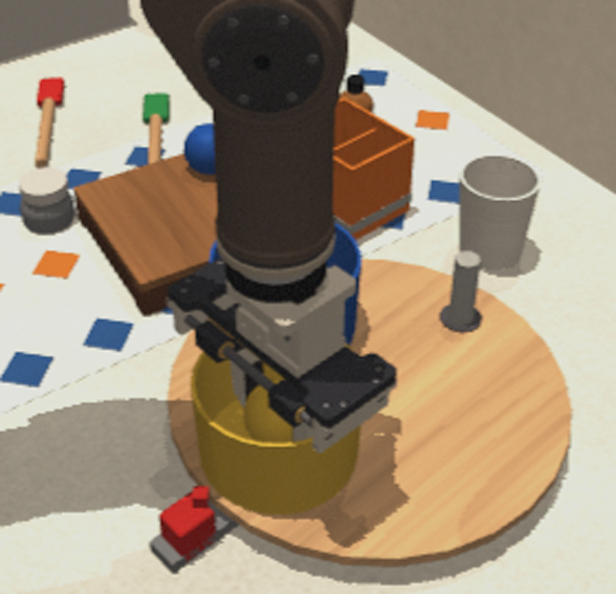

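{"op": "apply_moves", "data": {"targets": [0.6, 0, 0, 0.007, 0, 0.6, 0, 0, 0.007, 0, 0.6, 0, 0, 0.006, 0, 0.6, 0, 0, 0.005, 0, 0.6, 0, 0, 0.003, 0, 0.6, 0, 0, 0, 0, 0.6, 0, 0, 0, 0]}}

```text
clock: 17.9
position: [0.3973, -0.2407, 0.0566]
ee_rot: [-0.241, 3.132, 0.0]
force: [0.0, 0.7, -0.6]
width: 0.618
```

```bash
python3 -c "
from h import *
plan((.397,-.24,.054,None))
"
```

```text
t 17.9 at [ 0.3973 -0.2407  0.0566] yaw 98.8 w 0.62 F [ 0.   0.7 -0.6] q1,7 [0.16 2.42]
 shift rows 1 each [0.0005 0.0017 0.0064] total [0.0005 0.0017 0.0064]
```

{"op": "apply_moves", "data": {"targets": [0.6, 0, 0, 0.003, 0, 0.6, 0, 0, 0, 0, 0.6, 0, 0, 0, 0]}}

```text
clock: 18.27
position: [0.3972, -0.2407, 0.0553]
ee_rot: [-0.24, 3.132, 0.0]
force: [-0.3, 0.5, -0.3]
width: 0.617
```

{"op": "apply_moves", "data": {"targets": [0.36, 0, 0, 0, 0, 0.34, 0, 0, 0, 0, 0.32, 0, 0, 0, 0, 0.28, 0, 0, 0, 0, 0.22, 0, 0, 0, 0, 0.22, 0, 0, 0, 0, 0.22, 0, 0, 0, 0]}}

```text
clock: 19.15
position: [0.3973, -0.2403, 0.0553]
ee_rot: [0.242, -3.132, -0.001]
force: [0.2, 2.3, 0.8]
width: 0.757
```

{"op": "apply_moves", "data": {"targets": [0.22, 0, 0, -0.03, 0, 0.22, 0, 0, -0.06, 0, 0.22, 0, 0, -0.1, 0, 0.22, 0, 0, -0.1, 0, 0.22, 0, 0, -0.1, 0, 0.22, 0, 0, -0.06, 0, 0.22, 0, 0, 0, 0]}}

```text
clock: 20.02
position: [0.398, -0.2417, 0.2377]
ee_rot: [-0.239, 3.128, -0.003]
force: [-0.3, -0.3, 0.3]
width: 0.778
```

```bash
python3 -c "
from h import *
plan((.632,-.205,.227,-81.3),(.632,-.205,.067,None)); crop('side','s10.png',160,130,440,400,2.2); crop('top','t10.png',295,110,500,330,2.7)
print(arm.observe()['joints'].round(2))
"
```

```text
t 20.0 at [ 0.398  -0.2417  0.2377] yaw 98.7 w 0.78 F [-0.3 -0.3  0.3] q1,7 [0.04 2.25]
 shift rows 6 each [-0.0987  0.0003  0.0049] total [-0.592   0.002   0.0291]
 turn -180.0 rows 19 each -0.1053
 shift rows 4 each [-0.0004 -0.0002  0.1   ] total [-0.0016 -0.0009  0.4   ]
[ 0.04  0.16  0.45  1.96 -0.08  1.04  2.25]
```

View pics/s10.png

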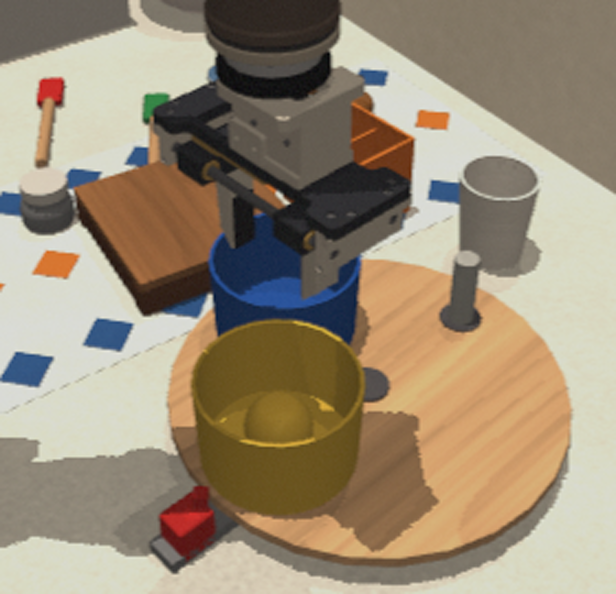

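View pics/t10.png

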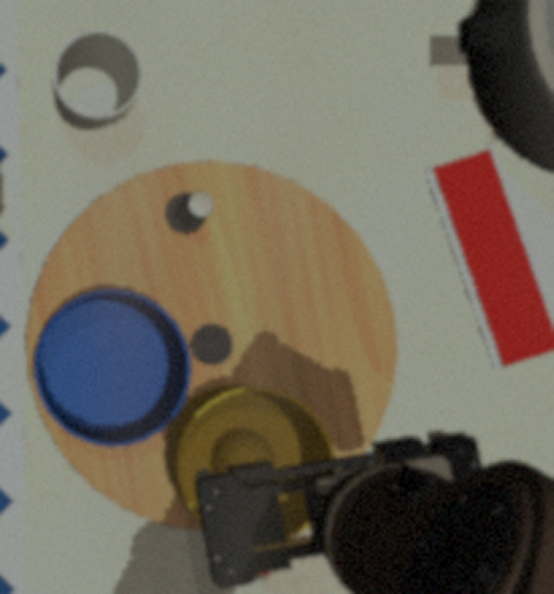

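{"op": "apply_moves", "data": {"targets": [0, -0.0987, 0, 0.005, 0, 0, -0.0987, 0, 0.005, 0, 0, -0.0987, 0, 0.005, 0, 0, -0.0987, 0, 0.005, 0, 0, -0.0987, 0, 0.005, 0, 0, -0.0987, 0, 0.005, 0]}}

```text
clock: 20.88
position: [0.6318, -0.2043, 0.2215]
ee_rot: [0.239, -3.13, -0.001]
force: [-0.4, -1.0, 0.4]
width: 0.998
```

{"op": "apply_moves", "data": {"targets": [0, 0, 0, 0, 0.1053, 0, 0, 0, 0, 0.1053, 0, 0, 0, 0, 0.1053, 0, 0, 0, 0, 0.1053, 0, 0, 0, 0, 0.1053, 0, 0, 0, 0, 0.1053, 0, 0, 0, 0, 0.1053, 0, 0, 0, 0, 0.1053, 0, 0, 0, 0, 0.1053, 0, 0, 0, 0, 0.1053, 0, 0, 0, 0, 0.1053, 0, 0, 0, 0, 0.1053, 0, 0, 0, 0, 0.1053, 0, 0, 0, 0, 0.1053, 0, 0, 0, 0, 0.1053, 0, 0, 0, 0, 0.1053, 0, 0, 0, 0, 0.1053, 0, 0, 0, 0, 0.1053, 0, 0, 0, 0, 0.1053, 0, 0, 0, 0, 0]}}

```text
clock: 23.38
position: [0.6307, -0.2045, 0.2219]
ee_rot: [3.132, 0.239, -0.004]
force: [-0.4, -0.0, -0.4]
width: 1.001
```

```bash
python3 -c "
from h import *
plan((.632,-.205,.227,-81.3),(.632,-.205,.067,None)); print(w2p(wcam(),[.632,-.205,.109])); crop('wrist','w11.png',0,0,560,420,1)
print(arm.observe()['joints'].round(2))
"
```

```text
t 23.4 at [ 0.6307 -0.2045  0.2219] yaw -81.3 w 1.00 F [-0.4 -0.  -0.4] q1,7 [-0.42 -0.56]
 shift rows 1 each [ 0.0029  0.0016 -0.0129] total [ 0.0029  0.0016 -0.0129]
 turn 0.0 rows 1 each 0.0003
 shift rows 4 each [ 0.0003 -0.      0.1   ] total [ 1.e-03 -1.e-04  4.e-01]
[280.2 209.2]
[-0.42  0.76  1.21  1.53 -0.72  1.35 -0.56]
```

View pics/w11.png

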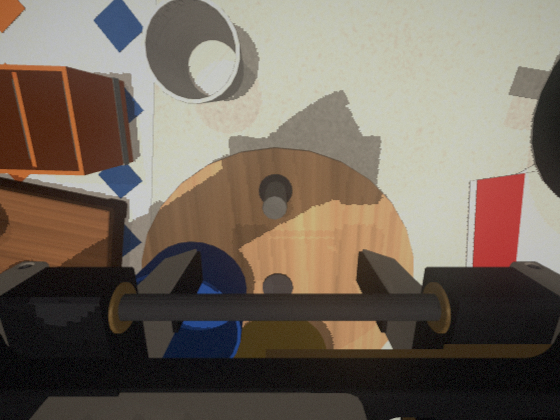

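{"op": "apply_moves", "data": {"targets": [0, 0.003, 0, 0.0975, 0, 0, 0, 0, 0.1, 0, 0, 0, 0, 0.1, 0, 0, 0, 0, 0.09, 0, 0.6, 0, 0, 0, 0, 0.6, 0, 0, 0, 0, 0.6, 0, 0, 0, 0, 0.6, 0, 0, 0, 0, 0.6, 0, 0, 0, 0, 0.6, 0, 0, 0, 0], "grip_force": 10}}

```text
clock: 24.68
position: [0.6326, -0.2042, 0.0685]
ee_rot: [-3.132, -0.239, -0.0]
force: [-0.2, -0.3, -0.1]
width: 0.418
```

{"op": "apply_moves", "data": {"targets": [0.6, -0.0012, -0.0283, 0, -0.0556, 0.6, -0.0012, -0.0283, 0, -0.0556, 0.6, -0.0012, -0.0283, 0, -0.0556, 0.6, -0.0012, -0.0283, 0, -0.0556, 0.6, -0.0012, -0.0283, 0, -0.0556, 0.6, -0.0012, -0.0283, 0, -0.0556, 0.6, -0.0012, -0.0283, 0, -0.0556, 0.6, -0.0012, -0.0283, 0, -0.0556, 0.6, -0.0012, -0.0283, 0, -0.0556]}}

```text
clock: 25.8
position: [0.5821, -0.1193, 0.0686]
ee_rot: [2.798, 1.424, 0.002]
force: [3.4, -2.1, -2.3]
width: 0.398
```

```bash
python3 -c "
from h import *
plan((.484,-.096,.067,8.7)); 
s=arm.observe(); print(s['joints'].round(2));d=s['position']-np.array([.5035,-.2246,0]); print(np.hypot(*d[:2]),np.degrees(np.arctan2(d[1],d[0])))
"
```

```text
t 25.8 at [ 0.5821 -0.1193  0.0686] yaw -36.1 w 0.40 F [ 3.4 -2.1 -2.3] q1,7 [-0.48  0.16]
 shift rows 3 each [-0.0324 -0.0776  0.0011] total [-0.0972 -0.2327  0.0034]
 turn -44.8 rows 5 each -0.0995
[-0.48  0.73  0.92  1.87 -0.73  0.92  0.16]
0.13138603313576075 53.244599012067006
```

{"op": "apply_moves", "data": {"targets": [0.6, -0.0012, -0.0283, 0, -0.0556, 0.6, -0.0012, -0.0283, 0, -0.0556, 0.6, -0.0012, -0.0283, 0, -0.0556, 0.6, -0.0012, -0.0283, 0, -0.0556, 0.6, -0.0012, -0.0283, 0, -0.0556, 0.6, -0.0012, -0.0283, 0, -0.0556, 0.6, -0.0012, -0.0283, 0, -0.0556, 0.6, -0.0012, -0.0283, 0, -0.0556, 0.6, -0.0012, -0.0283, 0, -0.0556, 0.6, 0, 0, 0, 0, 0.6, 0, 0, 0, 0, 0.3, 0, 0, 0, 0, 0.1, 0, 0, 0, 0, 0.1, 0, 0, 0, 0, 0.1, 0, 0, 0, 0, 0.1, 0, 0, 0, 0]}}

```text
clock: 27.8
position: [0.4846, -0.0955, 0.0683]
ee_rot: [-2.045, -2.385, -0.0]
force: [-0.1, 0.7, 0.5]
width: 0.882
```

{"op": "apply_moves", "data": {"targets": [0.1, 0, 0, -0.1, 0, 0.1, 0, 0, -0.1, 0, 0.1, 0, 0, -0.1, 0, 0.1, 0, 0, -0.1, 0]}}

```text
clock: 28.3
position: [0.4843, -0.0956, 0.2296]
ee_rot: [-2.045, -2.385, 0.0]
force: [1.0, 0.8, -0.5]
width: 0.901
```

```bash
python3 -c "
from h import *
plan((.551,.138,.227,8.7)); crop('side','s12.png',160,130,440,400,2.2); crop('top','t12.png',295,110,500,330,2.7)
"
```

```text
t 28.3 at [ 0.4843 -0.0956  0.2296] yaw 8.8 w 0.90 F [ 1.   0.8 -0.5] q1,7 [-0.66  0.56]
 shift rows 6 each [0.0919 0.0423 0.0011] total [0.5517 0.2539 0.0065]
 turn 0.1 rows 1 each 0.0008
```

View pics/s12.png

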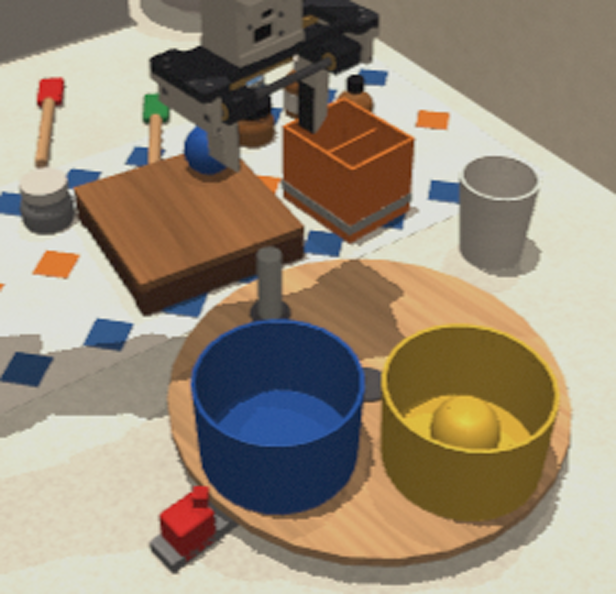

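View pics/t12.png

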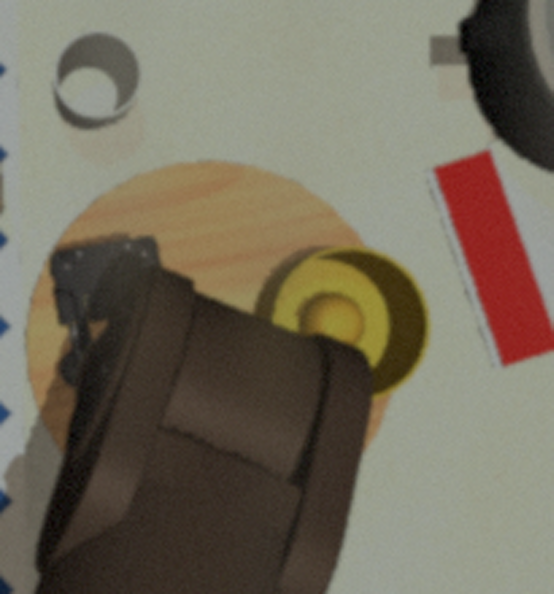

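{"op": "apply_moves", "data": {"targets": [0.2, 0.0919, 0.0423, 0.001, 0, 0.2, 0.0919, 0.0423, 0.001, 0, 0.2, 0.0919, 0.0423, 0.001, 0, 0.2, 0.0919, 0.0423, 0.001, 0, 0.2, 0.0919, 0.0423, 0.001, 0, 0.2, 0.0919, 0.0423, 0.001, 0, 0.2, 0, 0, 0, 0, 0.2, 0, 0, 0, 0]}}

```text
clock: 29.4
position: [0.5508, 0.1372, 0.2254]
ee_rot: [-2.045, -2.385, 0.002]
force: [-1.1, 0.1, -0.2]
width: 0.801
```

```bash
python3 -c "
from h import *
plan((.551,.138,.227,8.7)); print(w2p(wcam(),[.551,.138,.07])); crop('wrist','w13.png',0,0,560,420,1)
"
```

```text
t 29.4 at [0.5508 0.1372 0.2254] yaw 8.8 w 0.80 F [-1.1  0.1 -0.2] q1,7 [-0.95  0.19]
 shift rows 1 each [ 0.0019  0.0008 -0.0041] total [ 0.0019  0.0008 -0.0041]
 turn 0.1 rows 1 each 0.0007
[279.6 199.3]
```

View pics/w13.png

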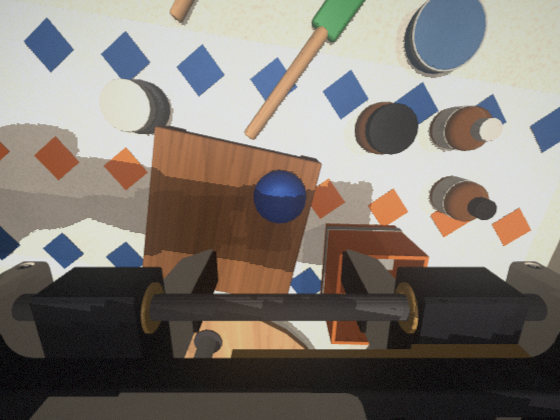

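{"op": "apply_moves", "data": {"targets": [0.2, 0.007, 0.001, 0.1, 0, 0.2, 0, 0, 0.1, 0, 0.2, 0, 0, 0.1, 0, 0.2, 0, 0, 0.06, 0, 0.2, 0, 0, 0.04, 0, 0.2, 0, 0, 0.015, 0, 0.2, 0, 0, 0, 0, 0.6, 0, 0, 0, 0, 0.6, 0, 0, 0, 0, 0.6, 0, 0, 0, 0, 0.6, 0, 0, 0, 0, 0.6, 0, 0, 0, 0, 0.6, 0, 0, 0, 0], "grip_force": 15}}

```text
clock: 31.08
position: [0.5515, 0.141, 0.0606]
ee_rot: [2.044, 2.385, 0.002]
force: [-1.8, -0.1, 6.9]
width: 0.619
```

{"op": "apply_moves", "data": {"targets": [0.6, 0, 0, -0.04, 0, 0.6, 0, 0, -0.08, 0, 0.6, 0, 0, -0.1, 0, 0.6, 0, 0, -0.1, 0, 0.6, 0, 0, -0.1, 0, 0.6, 0, 0, 0, 0]}}

```text
clock: 31.82
position: [0.5529, 0.1406, 0.2316]
ee_rot: [2.043, 2.383, 0.008]
force: [-0.0, 0.1, -1.0]
width: 0.613
```

```bash
python3 -c "
from h import *
plan((.397,-.240,.228,8.7)); crop('side','s14.png',160,50,440,320,2.2)
"
```

```text
t 31.8 at [0.5529 0.1406 0.2316] yaw 8.8 w 0.61 F [-0.   0.1 -1. ] q1,7 [-0.96  0.19]
 shift rows 10 each [-0.0881 -0.053   0.0005] total [-0.881  -0.5303  0.0048]
 turn 0.1 rows 1 each 0.0008
```

View pics/s14.png

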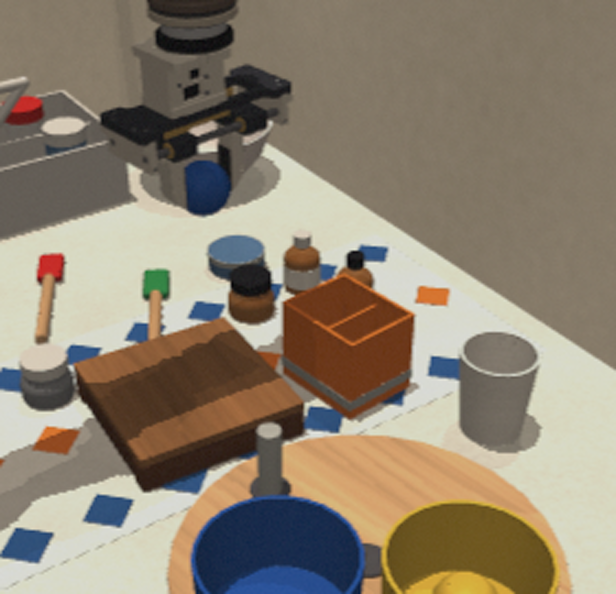

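{"op": "apply_moves", "data": {"targets": [0.6, -0.0881, -0.053, 0, 0, 0.6, -0.0881, -0.053, 0, 0, 0.6, -0.0881, -0.053, 0, 0, 0.6, -0.0881, -0.053, 0, 0, 0.6, -0.0881, -0.053, 0, 0, 0.6, -0.0881, -0.053, 0, 0, 0.6, -0.0881, -0.053, 0, 0, 0.6, -0.0881, -0.053, 0, 0, 0.6, -0.0881, -0.053, 0, 0, 0.6, -0.0881, -0.053, 0, 0, 0.6, 0, 0, 0, 0, 0.6, 0, 0, 0, 0]}}

```text
clock: 33.38
position: [0.3952, -0.2391, 0.2273]
ee_rot: [-2.044, -2.384, 0.0]
force: [-0.4, -0.8, -1.0]
width: 0.618
```

```bash
python3 -c "
from h import *
plan((.397,-.240,.07,8.7)); crop('wrist','w15.png',0,0,560,420,1);crop('side','s15.png',160,130,440,400,2.2)
"
```

```text
t 33.4 at [ 0.3952 -0.2391  0.2273] yaw 8.8 w 0.62 F [-0.4 -0.8 -1. ] q1,7 [-0.41  0.88]
 shift rows 4 each [-0.0008  0.0012  0.0983] total [-0.0033  0.0046  0.3932]
 turn 0.1 rows 1 each 0.0009
```

View pics/w15.png

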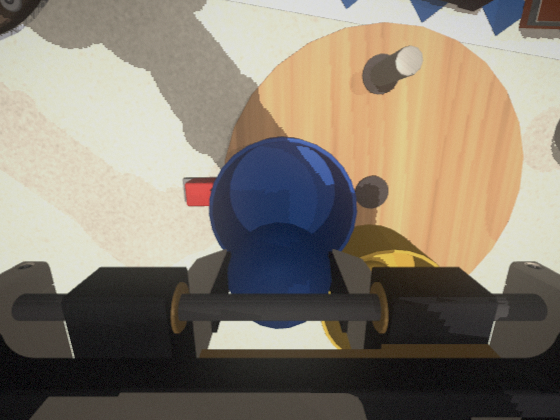

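View pics/s15.png

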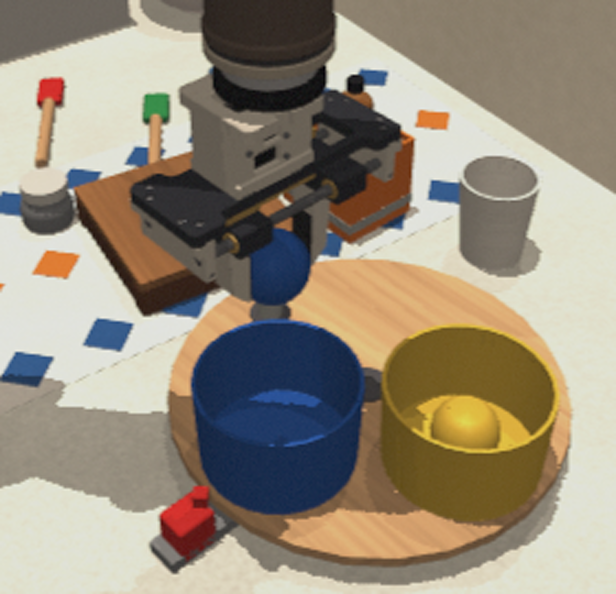

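{"op": "apply_moves", "data": {"targets": [0.6, -0.002, 0.006, 0.05, 0, 0.6, 0, 0, 0.06, 0, 0.6, 0, 0, 0.06, 0, 0.6, 0, 0, 0.06, 0, 0.6, 0, 0, 0.06, 0, 0.6, 0, 0, 0.05, 0, 0.6, 0, 0, 0.03, 0, 0.6, 0, 0, 0.02, 0, 0.6, 0, 0, 0.01, 0, 0.6, 0, 0, 0.007, 0, 0.6, 0, 0, 0.007, 0, 0.6, 0, 0, 0.006, 0, 0.6, 0, 0, 0.004, 0, 0.6, 0, 0, 0, 0, 0.6, 0, 0, 0, 0]}}

```text
clock: 35.35
position: [0.398, -0.2403, 0.0584]
ee_rot: [2.045, 2.385, 0.0]
force: [-0.2, -0.2, -0.5]
width: 0.618
```

```bash
python3 -c "
from h import *
plan((.397,-.240,.0555,8.7))
"
```

```text
t 35.4 at [ 0.398  -0.2403  0.0584] yaw 8.8 w 0.62 F [-0.2 -0.2 -0.5] q1,7 [-0.14  1.19]
 shift rows 1 each [ 0.0012 -0.0024  0.0072] total [ 0.0012 -0.0024  0.0072]
 turn 0.1 rows 1 each 0.001
```

{"op": "apply_moves", "data": {"targets": [0.6, 0, 0, 0.004, 0, 0.6, 0, 0, 0.003, 0, 0.6, 0, 0, 0, 0, 0.6, 0, 0, 0, 0]}}

```text
clock: 35.85
position: [0.398, -0.2403, 0.0555]
ee_rot: [-2.045, -2.385, -0.0]
force: [-0.1, 0.8, -0.5]
width: 0.617
```

{"op": "apply_moves", "data": {"targets": [0.36, 0, 0, 0, 0, 0.34, 0, 0, 0, 0, 0.32, 0, 0, 0, 0, 0.28, 0, 0, 0, 0, 0.22, 0, 0, 0, 0, 0.22, 0, 0, 0, 0, 0.22, 0, 0, 0, 0]}}

```text
clock: 36.72
position: [0.3984, -0.2403, 0.0556]
ee_rot: [2.044, 2.385, 0.0]
force: [3.5, 1.1, -0.5]
width: 0.756
```

{"op": "apply_moves", "data": {"targets": [0.22, 0, 0, -0.03, 0, 0.22, 0, 0, -0.06, 0, 0.22, 0, 0, -0.1, 0, 0.22, 0, 0, -0.1, 0, 0.22, 0, 0, -0.1, 0, 0.22, 0, 0, -0.06, 0, 0.22, 0, 0, 0, 0]}}

```text
clock: 37.6
position: [0.3983, -0.2409, 0.2371]
ee_rot: [2.044, 2.383, 0.003]
force: [-0.9, 0.5, -0.0]
width: 0.782
```

```bash
python3 -c "
from h import *
plan((.45,.2,.24,8.7)); crop('side','s16.png',160,130,440,400,2.2); crop('top','t16.png',100,110,300,310,3)
"
```

```text
t 37.6 at [ 0.3983 -0.2409  0.2371] yaw 8.8 w 0.78 F [-0.9  0.5 -0. ] q1,7 [-0.43  0.88]
 shift rows 10 each [ 0.107   0.0296 -0.0007] total [ 1.0697  0.2959 -0.0069]
 turn 0.1 rows 1 each 0.0008
```

View pics/s16.png

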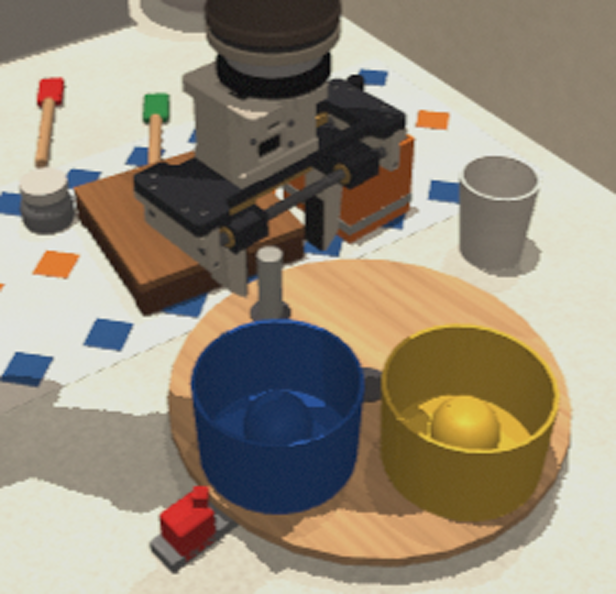

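View pics/t16.png

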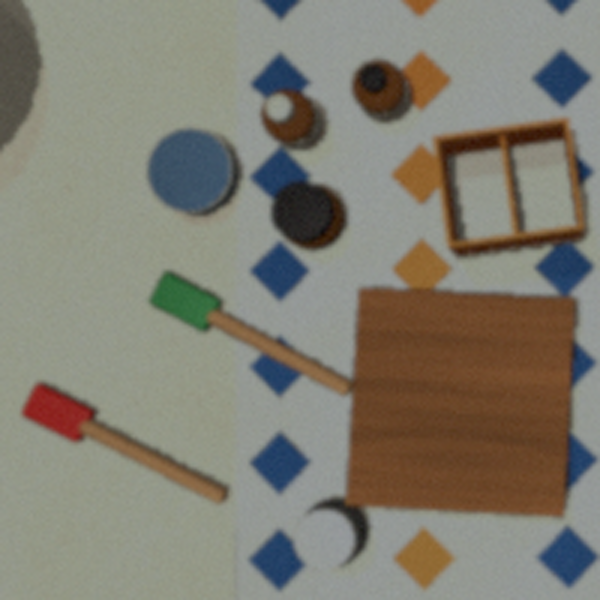

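```bash
python3 -c "
from h import *
c=cam('top')
def t1(u,v,z): return p2w(c,100+u/3,110+v/3,z)
# blade corners red / green, top surface z .014
for n,pts in (('red',[(44,382),(98,406),(80,442),(23,412)]),('green',[(168,271),(222,296),(205,331),(151,300)])):
    P=np.array([t1(u,v,.014) for u,v in pts]);print(n,P,P.mean(0))
print('bottle b',t1(278,106,.08),'tin',t1(193,170,.028))
plan((.46,.2,.24,None),(.49,.456,.24,-28.6))
"
```

```text
red [[0.5138 0.4668 0.014 ]
 [0.4916 0.4177 0.014 ]
 [0.4597 0.4336 0.014 ]
 [0.4872 0.4855 0.014 ]] [0.488075 0.4509   0.014   ]
green [[0.6124 0.3551 0.014 ]
 [0.589  0.306  0.014 ]
 [0.5577 0.3213 0.014 ]
 [0.5864 0.3704 0.014 ]] [0.586375 0.3382   0.014   ]
bottle b [0.7463 0.2391 0.08  ] tin [0.7016 0.3283 0.028 ]
t 37.7 at [ 0.3974 -0.2401  0.2352] yaw 8.8 w 0.78 F [ 0.1  0.6 -0.1] q1,7 [-0.43  0.88]
 shift rows 10 each [ 0.1063  0.0323 -0.0011] total [ 1.0634  0.3226 -0.0112]
 shift rows 6 each [1.035e-01 2.860e-02 1.000e-04] total [6.210e-01 1.719e-01 4.000e-04]
 turn 37.4 rows 4 each 0.1038
```

{"op": "apply_moves", "data": {"targets": [0.2, 0.1063, 0.0323, 0, 0, 0.2, 0.1063, 0.0323, 0, 0, 0.2, 0.1063, 0.0323, 0, 0, 0.2, 0.1063, 0.0323, 0, 0, 0.2, 0.1063, 0.0323, 0, 0, 0.2, 0.1063, 0.0323, 0, 0, 0.2, 0.1063, 0.0323, 0, 0, 0.2, 0.1063, 0.0323, 0, 0, 0.2, 0.1063, 0.0323, 0, 0, 0.2, 0.1063, 0.0323, 0, 0, 0.2, 0.1035, 0.0286, 0, 0, 0.2, 0.1035, 0.0286, 0, 0, 0.2, 0.1035, 0.0286, 0, 0, 0.2, 0.1035, 0.0286, 0, 0, 0.2, 0.1035, 0.0286, 0, 0, 0.2, 0.1035, 0.0286, 0, 0]}}

```text
clock: 39.7
position: [0.4902, 0.4561, 0.2336]
ee_rot: [-2.045, -2.384, 0.005]
force: [-0.0, -0.7, 0.5]
width: 0.798
```

{"op": "apply_moves", "data": {"targets": [0.2, 0, 0, 0, 0.1038, 0.2, 0, 0, 0, 0.1038, 0.2, 0, 0, 0, 0.1038, 0.2, 0, 0, 0, 0.1038, 0.2, 0, 0, 0, 0]}}

```text
clock: 40.33
position: [0.4902, 0.4549, 0.2338]
ee_rot: [2.7, 1.604, -0.004]
force: [1.3, -0.4, -0.2]
width: 0.797
```

```bash
python3 -c "
from h import *
plan((.49,.455,.12,-28.6)); crop('wrist','w17.png',0,0,560,420,1)
print(w2p(wcam(),[.488,.451,.014]))
"
```

```text
t 40.3 at [0.4902 0.4549 0.2338] yaw -28.6 w 0.80 F [ 1.3 -0.4 -0.2] q1,7 [-1.37 -0.88]
 shift rows 3 each [ 0.0002 -0.0002  0.0948] total [ 0.0007 -0.0006  0.2844]
 turn 0.0 rows 1 each 0.0004
[279.3 190.5]
```

View pics/w17.png

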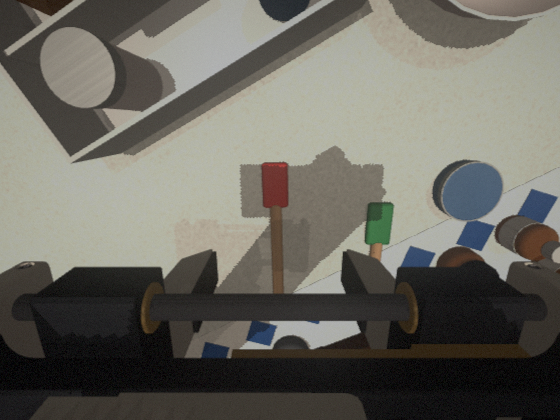

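```bash
python3 -c "
from h import *
c=wcam();s=arm.observe();Rm=R.from_rotvec(s['ee_rot']).as_matrix()
for n,u,v,z in (('bc',275.5,185,.014),('end',275.5,162.5,.008),('neck',275.5,207,.014),('trayc',72,160,0),('traycTop?',7,52,.06),('tray mid',240,75,0),('foot',277,293,.008)):
    P=p2w(c,u,v,z); print(n,P,'tool',(Rm.T@(P-s['position'])).round(4))
"
```

```text
bc [0.4871 0.4598 0.014 ] tool [ 0.0032 -0.0051  0.2201]
end [0.5006 0.4846 0.008 ] tool [ 0.0314 -0.005   0.226 ]
neck [0.4729 0.4336 0.014 ] tool [-0.0266 -0.0051  0.2201]
trayc [0.2664 0.6137 0.    ] tool [ 0.0336 -0.2724  0.234 ]
traycTop? [0.3201 0.7153 0.06  ] tool [ 0.1483 -0.2735  0.1737]
tray mid [0.5126 0.5965 0.    ] tool [ 0.1356 -0.0477  0.2338]
foot [0.4103 0.3143 0.008 ] tool [-0.1613 -0.0034  0.2265]
```

{"op": "apply_moves", "data": {"targets": [0.2, 0.035, -0.008, 0.08, 0, 0.2, 0, 0, 0.1, 0, 0.2, 0, 0, 0.1, 0, 0.2, 0, 0, 0.1, 0, 0.2, 0, 0, 0.08, 0, 0.2, 0, 0, 0.05, 0, 0.2, 0, 0, 0.03, 0, 0.2, 0, 0, 0.02, 0, 0.2, 0, 0, 0, 0], "grip_force": 3}}

```text
clock: 41.5
position: [0.4946, 0.4696, 0.0117]
ee_rot: [-2.701, -1.605, -0.0]
force: [0.1, 0.3, -0.6]
width: 0.801
```

{"op": "apply_moves", "data": {"targets": [0.8, 0, 0, 0, 0, 0.8, 0, 0, 0, 0, 0.8, 0, 0, 0, 0, 0.8, 0, 0, 0, 0, 0.8, 0, 0, 0, 0, 0.8, 0, 0, 0, 0, 0.8, 0, 0, 0, 0, 0.8, 0, 0, 0, 0]}}

```text
clock: 42.5
position: [0.4945, 0.4695, 0.0115]
ee_rot: [-2.701, -1.604, -0.0]
force: [-0.2, 1.4, -0.2]
width: 0.369
```

```bash
python3 -c "
from h import *
plan((.49,.455,.12,-28.6)); crop('wrist','w18.png',0,0,560,420,1); crop('side','s18.png',120,70,320,270,3)
"
```

```text
t 42.5 at [0.4945 0.4695 0.0115] yaw -28.6 w 0.37 F [-0.2  1.4 -0.2] q1,7 [-1.28 -0.74]
 shift rows 3 each [-0.0124  0.0025 -0.0904] total [-0.0372  0.0076 -0.2712]
 turn 0.0 rows 1 each 0.0003
```

View pics/w18.png

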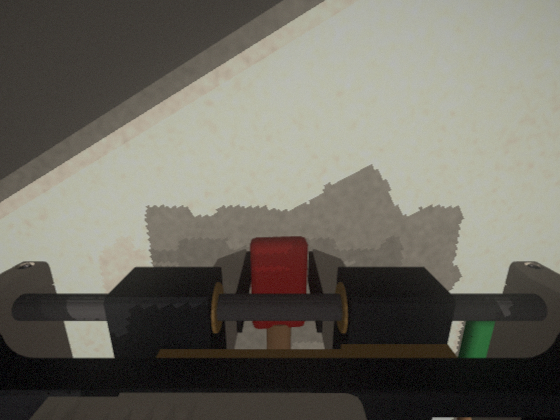

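View pics/s18.png

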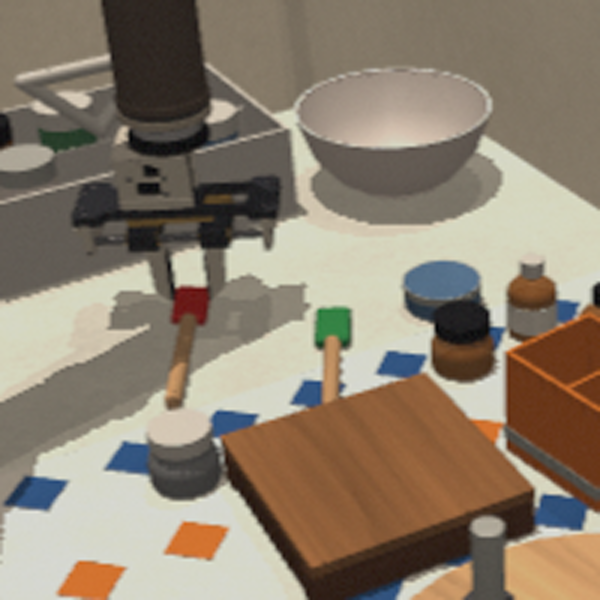

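{"op": "apply_moves", "data": {"targets": [0.8, 0, 0, -0.01, 0, 0.8, 0, 0, -0.02, 0, 0.8, 0, 0, -0.03, 0, 0.8, 0, 0, -0.03, 0, 0.8, 0, 0, -0.03, 0, 0.8, 0, 0, -0.03, 0, 0.8, 0, 0, 0, 0]}}

```text
clock: 43.48
position: [0.4951, 0.4699, 0.0729]
ee_rot: [-2.7, -1.604, -0.003]
force: [0.3, 0.4, -0.8]
width: 0.367
```

```bash
python3 -c "
from h import *
plan((.49,.455,.12,-28.6)); crop('wrist','w19.png',0,0,560,420,1); crop('side','s19.png',120,70,320,270,3)
"
```

```text
t 43.5 at [0.4951 0.4699 0.0729] yaw -28.6 w 0.37 F [ 0.3  0.4 -0.8] q1,7 [-1.31 -0.79]
 shift rows 2 each [-0.0193  0.0034 -0.059 ] total [-0.0385  0.0068 -0.1179]
 turn 0.0 rows 1 each 0.0003
```

View pics/s19.png

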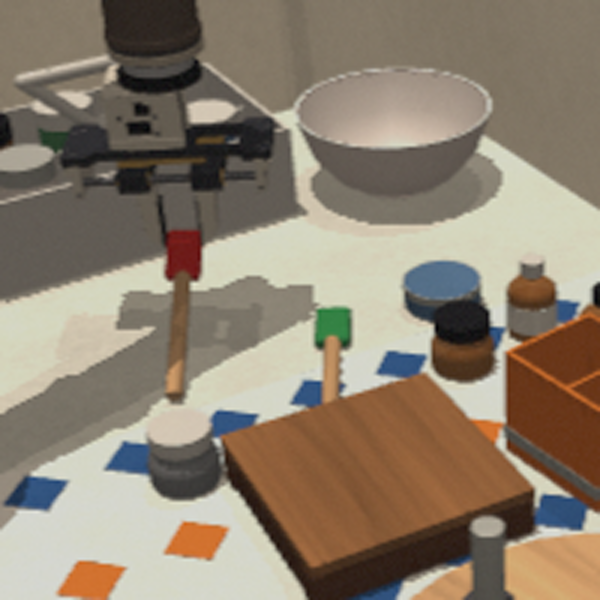

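View pics/w19.png

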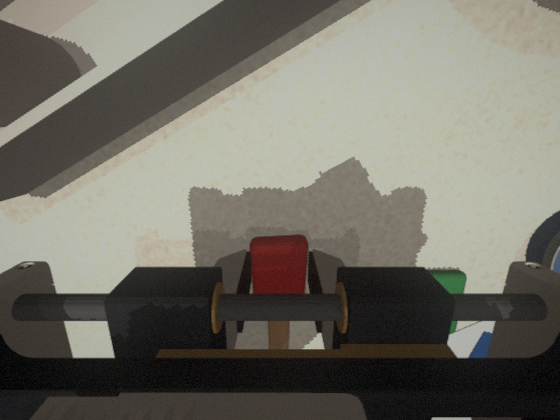

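{"op": "apply_moves", "data": {"targets": [0.8, 0, 0, -0.03, 0, 0.8, 0, 0, -0.05, 0, 0.8, 0, 0, -0.06, 0, 0.8, 0, 0, -0.06, 0, 0.8, 0, 0, -0.06, 0, 0.8, 0, 0, -0.06, 0, 0.8, 0, 0, -0.06, 0, 0.8, 0, 0, -0.06, 0, 0.8, 0, 0, -0.06, 0, 0.8, 0, 0, 0, 0, 0.8, 0, 0, 0, 0]}}

```text
clock: 44.95
position: [0.4942, 0.4692, 0.2714]
ee_rot: [-2.701, -1.604, 0.001]
force: [0.1, 0.2, -0.3]
width: 0.367
```

```bash
python3 -c "
from h import *
plan((.49,.455,.12,-28.6)); crop('wrist','w20.png',0,0,560,420,1); crop('side','s20.png',120,0,320,200,3)
"
```

```text
t 45.0 at [0.4942 0.4692 0.2714] yaw -28.6 w 0.37 F [ 0.1  0.2 -0.3] q1,7 [-1.36 -0.91]
 shift rows 4 each [-0.0091  0.002   0.0946] total [-0.0362  0.0079  0.3785]
 turn 0.0 rows 1 each 0.0001
```

View pics/s20.png

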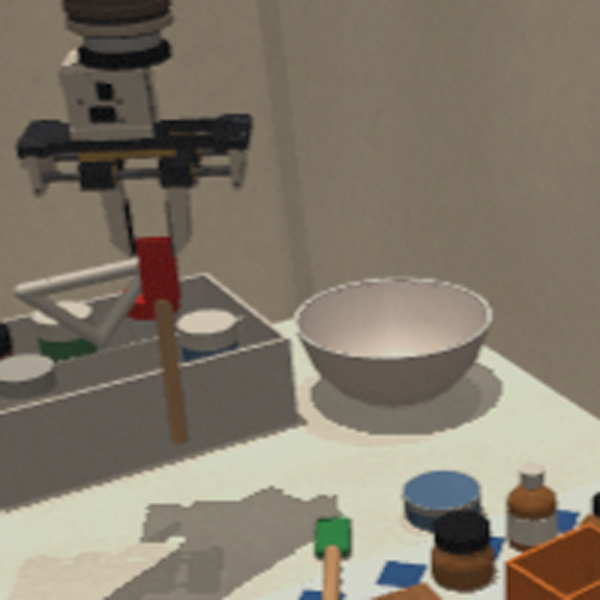

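View pics/w20.png

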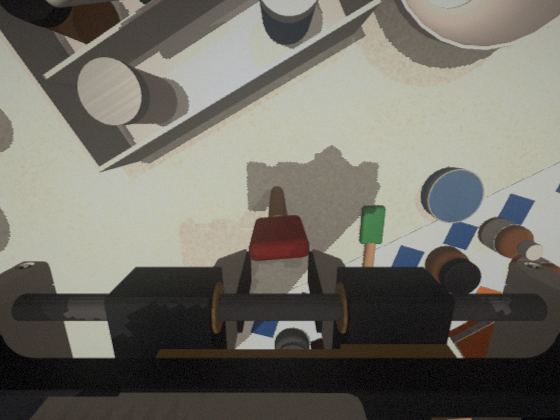

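```bash
python3 -c "
from h import *
s=arm.observe();c=wcam(s);Rm=R.from_rotvec(s['ee_rot']).as_matrix()
crop('wrist','w21.png',0,0,560,420,1)
for z in (.09,.1,.11):
  P=p2w(c,277,189,z);print(P,(Rm.T@(P-s['position'])).round(4))
print(w2p(c,s['position']-[0,0,.17]))
C=cam('side')
crop('side','s21.png',120,0,320,200,3)
print('side: foot px if vertical',w2p(C,s['position']-[0,0,.165]),'tcp',w2p(C,s['position']))
"
```

```text
[0.4944 0.4762 0.09  ] [ 0.0066 -0.0028  0.1807]
[0.4955 0.4781 0.1   ] [ 0.0088 -0.0027  0.1707]
[0.4967 0.48   0.11  ] [ 0.011  -0.0026  0.1607]
[279.5 196.5]
side: foot px if vertical [179.9 139.6] tcp [171.6  84.1]
```

View pics/w21.png

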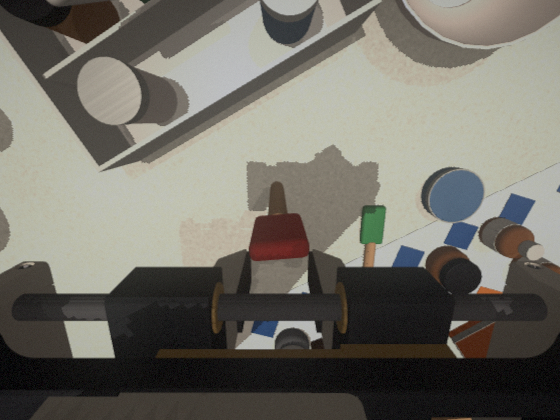

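{"op": "apply_moves", "data": {"targets": [0.8, 0, 0, 0, 0, 0.8, 0, 0, -0.03, 0, 0.8, 0, 0, -0.05, 0, 0.8, 0, 0, -0.05, 0, 0.8, 0, 0, -0.02, 0, 0.8, 0, 0, 0, -0.05, 0.8, 0, 0, 0, -0.08, 0.8, 0, 0, 0, -0.08, 0.8, 0, 0, 0, -0.08, 0.8, 0, 0, 0, -0.07, 0.8, 0, 0, 0, -0.03, 0.8, 0, 0, 0, 0], "grip_force": 12}}

```text
clock: 46.65
position: [0.4944, 0.4693, 0.3315]
ee_rot: [-2.092, -2.343, 0.0]
force: [-0.7, -0.3, -0.4]
width: 0.33
```

```bash
python3 -c "
from h import *
plan((.55,.25,.33,None),(.675,.0085,.33,6.4))
print(arm.observe()['joints'].round(2))
"
```

```text
t 46.6 at [0.4944 0.4693 0.3315] yaw 6.5 w 0.33 F [-0.7 -0.3 -0.4] q1,7 [-1.29 -0.4 ]
 shift rows 6 each [-0.0934  0.0127  0.0006] total [-0.5604  0.076   0.0037]
 shift rows 7 each [-0.0907  0.0346 -0.    ] total [-6.352e-01  2.423e-01 -1.000e-04]
 turn 0.1 rows 1 each 0.001
[-1.29  0.56  0.8   1.29 -0.39  1.45 -0.4 ]
```

```bash
python3 -c "
from h import *
crop('side','s22.png',120,0,320,200,3); crop('wrist','w22.png',0,0,560,420,1)
"
```

```text
(no output)
```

View pics/s22.png

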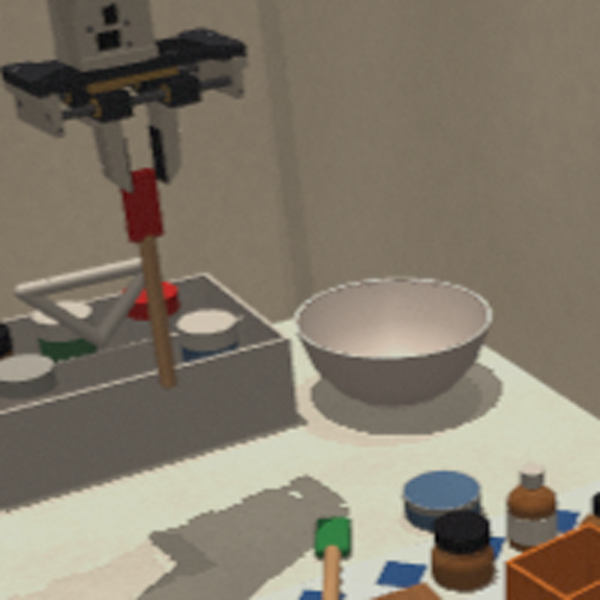

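View pics/w22.png

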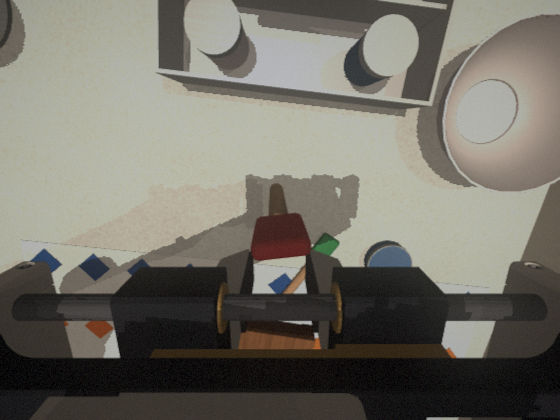

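{"op": "apply_moves", "data": {"targets": [0.8, -0.03, 0.008, 0, 0, 0.8, -0.05, 0.0133, 0, 0, 0.8, -0.07, 0.0186, 0, 0, 0.8, -0.07, 0.0186, 0, 0, 0.8, -0.07, 0.0186, 0, 0, 0.8, -0.07, 0.0186, 0, 0, 0.8, -0.07, 0.0186, 0, 0, 0.8, -0.07, 0.0186, 0, 0, 0.8, -0.07, 0.0186, 0, 0, 0.8, -0.07, 0.0186, 0, 0, 0.8, -0.07, 0.0186, 0, 0, 0.8, -0.07, 0.0186, 0, 0, 0.8, -0.07, 0.0186, 0, 0, 0.8, -0.07, 0.0186, 0, 0, 0.8, -0.07, 0.0186, 0, 0, 0.8, -0.07, 0.0186, 0, 0, 0.8, -0.07, 0.0186, 0, 0, 0.8, -0.05, 0.0133, 0, 0, 0.8, -0.03, 0.008, 0, 0, 0.8, 0, 0, 0, 0], "grip_force": 8}}

```text
clock: 49.25
position: [0.677, 0.0014, 0.3316]
ee_rot: [2.094, 2.341, -0.0]
force: [-0.3, 0.3, -0.8]
width: 0.337
```

```bash
python3 -c "
from h import *
plan((.675,.0085,.33,6.4))
crop('side','s23.png',220,0,420,270,2.2); crop('wrist','w23.png',0,0,560,420,1)
s=arm.observe();c=wcam(s)
print('holder corners in wrist',[w2p(c,P) for P in ([.7125,.1014,.1],[.7241,-.0078,.1],[.6303,-.0196,.1],[.6187,.0865,.1])])
print('target comp ctr top',w2p(c,[.6744,.0127,.1]))
C=cam('side');print('tcp side',w2p(C,s['position']))
"
```

```text
t 49.2 at [0.677  0.0014 0.3316] yaw 6.4 w 0.34 F [-0.3  0.3 -0.8] q1,7 [-0.55  0.36]
 shift rows 1 each [ 0.0182 -0.003   0.0041] total [ 0.0182 -0.003   0.0041]
 turn -0.0 rows 1 each -0.0002
holder corners in wrist [array([316.4, 112.5]), array([312.6, 198.1]), array([243. , 198.8]), array([240.4, 116. ])]
target comp ctr top [278.  179.1]
tcp side [334.  105.9]
```

View pics/s23.png

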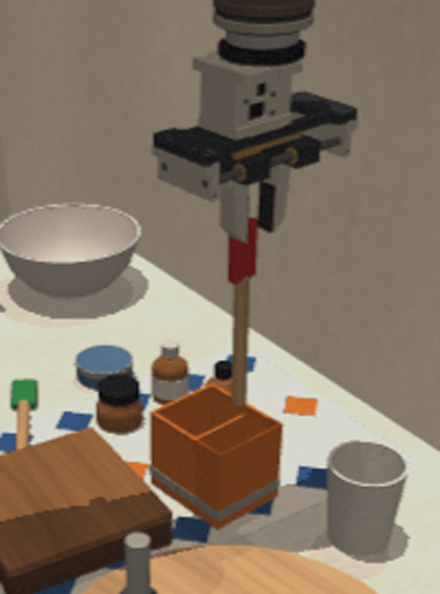

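View pics/w23.png

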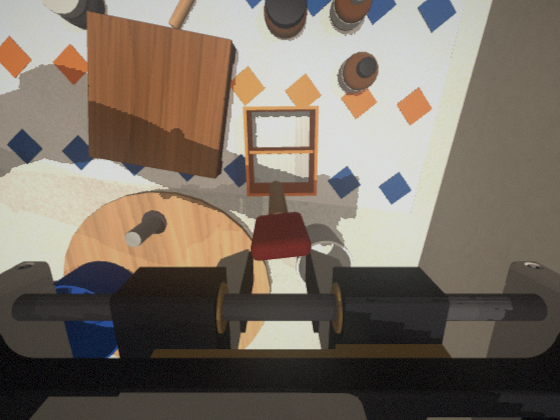

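```bash
python3 -c "
from h import *
s=arm.observe();c=wcam(s);Rm=R.from_rotvec(s['ee_rot']).as_matrix()
h=[p2w(c,u,v,.1) for u,v in((318,107.5),(316,194),(246,194.5),(246,107))];print(h,np.mean(h,0))
comp=p2w(c,281.5,172.5,.1)
for z in (.135,.145,.155):
  f=p2w(c,277.5,187,z);print('foot',f,'tool shift',(Rm.T@(comp-f)/.4).round(4),'rel tcp',(Rm.T@(f-s['position'])).round(4))
print(comp)
"
```

```text
[array([0.7136, 0.1075, 0.1   ]), array([ 0.7278, -0.0017,  0.1   ]), array([ 0.6338, -0.0132,  0.1   ]), array([0.6248, 0.0979, 0.1   ])] [0.675    0.047625 0.1     ]
foot [0.6743 0.0094 0.135 ] tool shift [0.0302 0.0128 0.0875] rel tcp [ 0.0057 -0.0021  0.1965]
foot [0.6741 0.0115 0.145 ] tool shift [0.0249 0.0127 0.1125] rel tcp [ 0.0079 -0.002   0.1865]
foot [0.6739 0.0137 0.155 ] tool shift [0.0194 0.0126 0.1375] rel tcp [ 0.0101 -0.002   0.1765]
[0.678 0.022 0.1  ]
```

{"op": "apply_moves", "data": {"targets": [0.8, 0.015, 0.006, 0, 0, 0.8, 0.016, 0.006, 0, 0, 0.8, 0, 0, 0, 0, 0.8, 0, 0, 0.03, 0, 0.8, 0, 0, 0.05, 0, 0.8, 0, 0, 0.05, 0, 0.8, 0, 0, 0.03, 0, 0.8, 0, 0, 0, 0]}}

```text
clock: 50.35
position: [0.68, 0.0161, 0.2665]
ee_rot: [-2.091, -2.343, 0.002]
force: [-0.3, 0.4, -0.3]
width: 0.335
```

```bash
python3 -c "
from h import *
plan((.675,.0085,.2,6.4))
crop('side','s24.png',220,0,420,270,2.2); crop('wrist','w24.png',0,0,560,420,1)
"
```

```text
t 50.4 at [0.68   0.0161 0.2665] yaw 6.5 w 0.33 F [-0.3  0.4 -0.3] q1,7 [-0.57  0.37]
 shift rows 2 each [-0.0087 -0.0072  0.0831] total [-0.0174 -0.0144  0.1662]
 turn 0.1 rows 1 each 0.0012
```

View pics/s24.png

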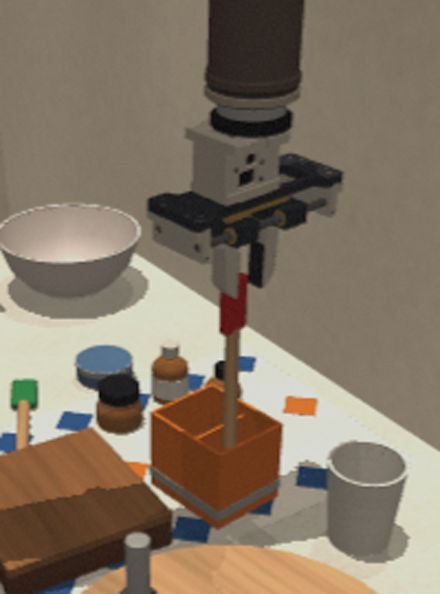

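View pics/w24.png

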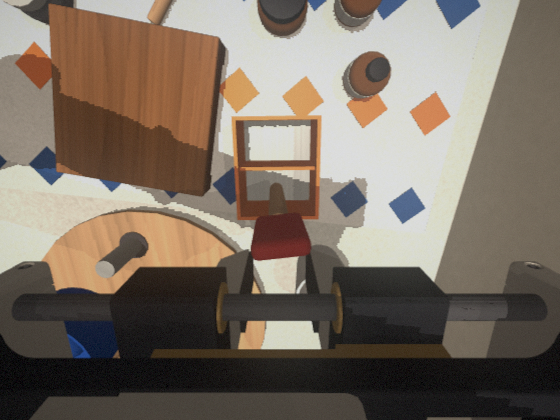

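{"op": "apply_moves", "data": {"targets": [0.8, 0, 0, 0.03, 0, 0.8, 0, 0, 0.04, 0, 0.8, 0, 0, 0.04, 0, 0.8, 0, 0, 0.025, 0, 0.8, 0, 0, 0.015, 0, 0.8, 0, 0, 0, 0]}}

```text
clock: 51.2
position: [0.6805, 0.0161, 0.2072]
ee_rot: [-2.091, -2.344, 0.001]
force: [0.8, 0.1, -0.2]
width: 0.334
```

```bash
python3 -c "
from h import *
plan((.675,.0085,.2,6.4))
crop('side','s25.png',220,0,420,270,2.2); crop('wrist','w25.png',0,0,560,420,1)
"
```

```text
t 51.2 at [0.6805 0.0161 0.2072] yaw 6.5 w 0.33 F [ 0.8  0.1 -0.2] q1,7 [-0.56  0.4 ]
 shift rows 1 each [-0.0172 -0.0158  0.018 ] total [-0.0172 -0.0158  0.018 ]
 turn 0.1 rows 1 each 0.0013
```

View pics/s25.png

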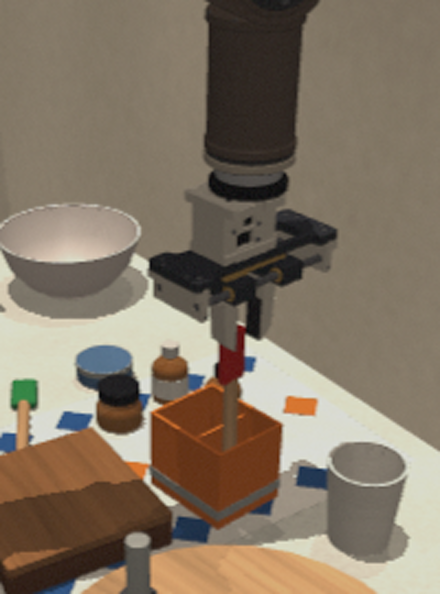

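View pics/w25.png

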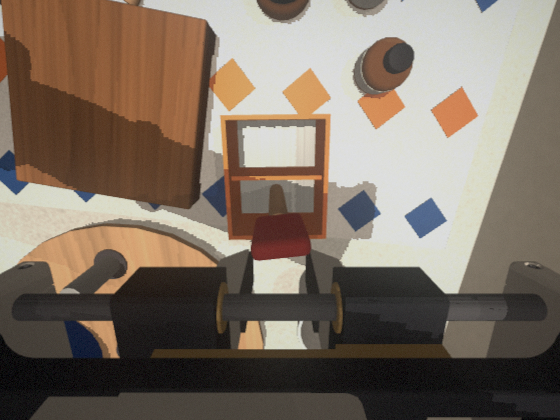

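{"op": "apply_moves", "data": {"targets": [0.8, 0, 0, 0.015, 0, 0.8, 0, 0, 0.01, 0, 0.8, 0, 0, 0, 0, 0.55, 0, 0, 0, 0, 0.5, 0, 0, 0, 0, 0.4, 0, 0, 0, 0, 0.4, 0, 0, 0, 0, 0.4, 0, 0, 0, 0]}}

```text
clock: 52.3
position: [0.6806, 0.0161, 0.1976]
ee_rot: [2.091, 2.344, 0.0]
force: [0.3, -0.2, -0.9]
width: 0.604
```

{"op": "apply_moves", "data": {"targets": [0.4, 0, 0, -0.04, 0, 0.4, 0, 0, -0.08, 0, 0.4, 0, 0, -0.1, 0, 0.4, 0, 0, -0.06, 0, 0.4, 0, 0, 0, 0]}}

```text
clock: 52.92
position: [0.6816, 0.0154, 0.3128]
ee_rot: [2.089, 2.341, 0.005]
force: [0.1, 1.0, -0.3]
width: 0.603
```

```bash
python3 -c "
from h import *
plan((.675,.0085,.2,6.4))
crop('side','s26.png',220,0,420,270,2.2); crop('wrist','w26.png',0,0,560,420,1)
crop('top','t26.png',100,110,300,310,3)
"
```

```text
t 52.9 at [0.6816 0.0154 0.3128] yaw 6.5 w 0.60 F [ 0.1  1.  -0.3] q1,7 [-0.57  0.35]
 shift rows 3 each [-0.005  -0.0066  0.094 ] total [-0.0151 -0.0198  0.2819]
 turn 0.1 rows 1 each 0.0012
```

View pics/s26.png

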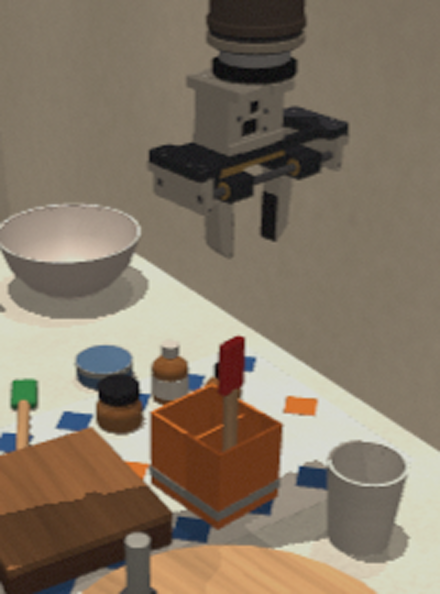

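View pics/w26.png

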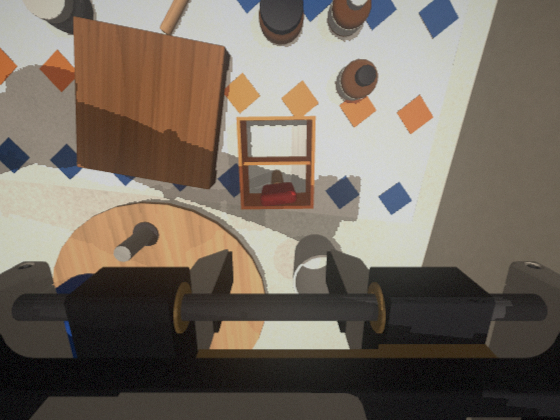

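View pics/t26.png

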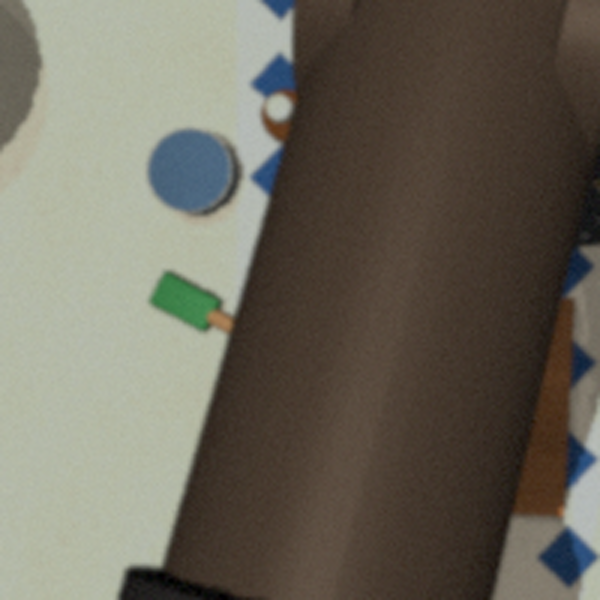

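```bash
python3 -c "
from h import *
plan((.5946,.3537,.24,-28))
"
```

```text
t 53.1 at [0.6802 0.0162 0.309 ] yaw 6.5 w 0.60 F [ 0.4  0.8 -0.5] q1,7 [-0.57  0.35]
 shift rows 8 each [ 0.1078 -0.0146  0.0216] total [ 0.8625 -0.1167  0.1728]
 turn 34.5 rows 4 each 0.0959
```

{"op": "apply_moves", "data": {"targets": [0.3, 0.1078, -0.0146, 0, 0, 0.3, 0.1078, -0.0146, 0.02, 0, 0.3, 0.1078, -0.0146, 0.02, 0, 0.3, 0.1078, -0.0146, 0.02, 0, 0.3, 0.1078, -0.0146, 0.03, 0, 0.3, 0.1078, -0.0146, 0.03, 0, 0.3, 0.1078, -0.0146, 0.03, 0, 0.3, 0.1078, -0.0146, 0.02, 0, 0.3, 0, 0, 0, 0.0959, 0.3, 0, 0, 0, 0.0959, 0.3, 0, 0, 0, 0.0959, 0.3, 0, 0, 0, 0.0959, 0.3, 0, 0, 0, 0, 0.3, 0, 0, 0, 0]}}

```text
clock: 54.82
position: [0.5947, 0.3534, 0.2409]
ee_rot: [2.69, 1.622, -0.002]
force: [-0.6, -0.3, 0.5]
width: 0.702
```

```bash
python3 -c "
from h import *
plan((.5946,.3537,.24,-28)); crop('wrist','w27.png',0,0,560,420,1)
crop('top','t27.png',100,110,300,310,3)
c=wcam(); print(w2p(c,[.5994,.3628,.014]),w2p(c,[.5734,.3137,.014]))
"
```

```text
t 54.8 at [0.5947 0.3534 0.2409] yaw -27.8 w 0.70 F [-0.6 -0.3  0.5] q1,7 [-1.13 -0.65]
 shift rows 1 each [ 0.0006 -0.0007  0.0023] total [ 0.0006 -0.0007  0.0023]
 turn 0.2 rows 1 each 0.0021
[279.1 178.4] [279.1 218.6]
```

View pics/w27.png

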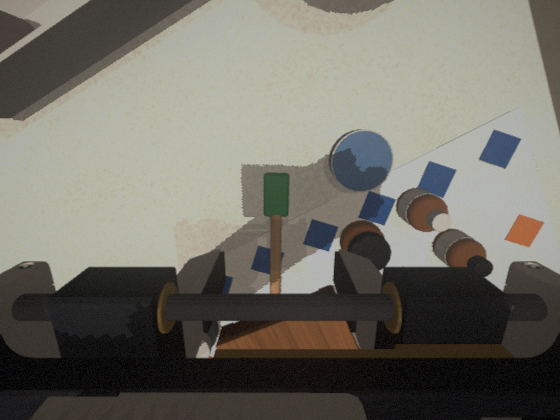

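View pics/t27.png

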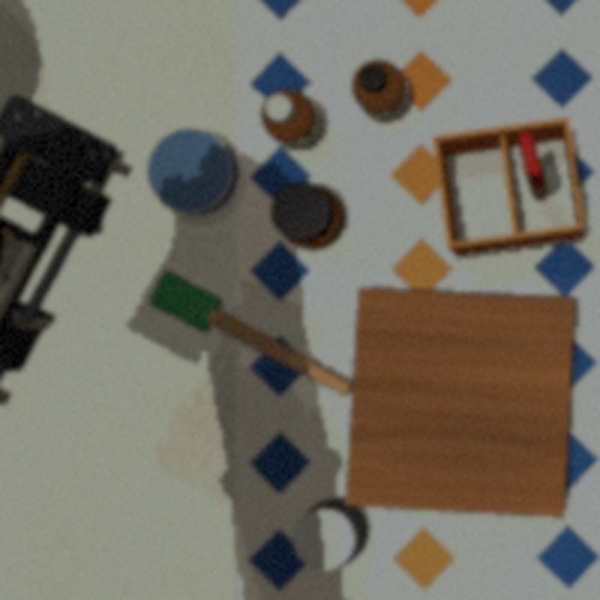

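{"op": "apply_moves", "data": {"targets": [0.3, 0.002, -0.008, 0.08, 0, 0.3, 0, 0, 0.1, 0, 0.3, 0, 0, 0.1, 0, 0.3, 0, 0, 0.1, 0, 0.3, 0, 0, 0.08, 0, 0.3, 0, 0, 0.06, 0, 0.3, 0, 0, 0.036, 0, 0.3, 0, 0, 0.02, 0, 0.3, 0, 0, 0, 0, 0.8, 0, 0, 0, 0, 0.8, 0, 0, 0, 0, 0.8, 0, 0, 0, 0, 0.8, 0, 0, 0, 0, 0.8, 0, 0, 0, 0, 0.8, 0, 0, 0, 0, 0.8, 0, 0, 0, 0], "grip_force": 3}}

```text
clock: 56.92
position: [0.5926, 0.3558, 0.0112]
ee_rot: [-2.693, -1.618, -0.0]
force: [-0.0, 1.6, 1.7]
width: 0.37
```

```bash
python3 -c "
from h import *
plan((.5946,.3537,.24,-28)); crop('wrist','w28.png',0,0,560,420,1)
"
```

```text
t 56.9 at [0.5926 0.3558 0.0112] yaw -28.0 w 0.37 F [-0.   1.6  1.7] q1,7 [-1.07 -0.51]
 shift rows 6 each [-0.0004  0.0012 -0.0953] total [-0.0022  0.0069 -0.572 ]
 turn 0.0 rows 1 each 0.0
```

View pics/w28.png

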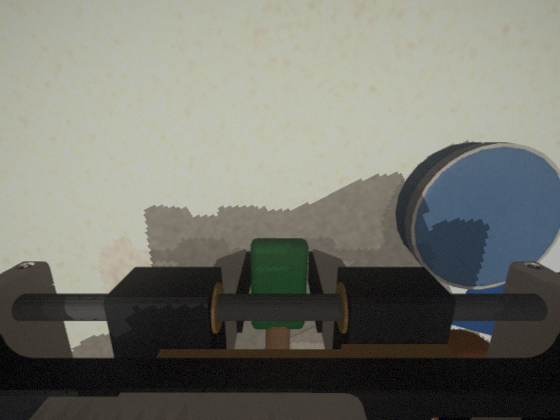

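Same grip as before. Lift to let it swing.

{"op": "apply_moves", "data": {"targets": [0.8, 0, 0, -0.01, 0, 0.8, 0, 0, -0.02, 0, 0.8, 0, 0, -0.03, 0, 0.8, 0, 0, -0.03, 0, 0.8, 0, 0, -0.03, 0, 0.8, 0, 0, -0.03, 0, 0.8, 0, 0, -0.03, 0, 0.8, 0, 0, -0.05, 0, 0.8, 0, 0, -0.06, 0, 0.8, 0, 0, -0.06, 0, 0.8, 0, 0, -0.06, 0, 0.8, 0, 0, -0.06, 0, 0.8, 0, 0, -0.06, 0, 0.8, 0, 0, -0.06, 0, 0.8, 0, 0, -0.06, 0, 0.8, 0, 0, 0, 0, 0.8, 0, 0, 0, 0, 0.8, 0, 0, 0, 0]}}

```text
clock: 59.22
position: [0.592, 0.3556, 0.2701]
ee_rot: [-2.693, -1.618, 0.003]
force: [-0.0, -0.5, -0.7]
width: 0.366
```

```bash
python3 -c "
from h import *
plan((.5946,.3537,.24,-28)); crop('wrist','w29.png',0,0,560,420,1); crop('side','s29.png',160,0,420,220,2.5)
"
```

```text
t 59.2 at [0.592  0.3556 0.2701] yaw -28.0 w 0.37 F [-0.  -0.5 -0.7] q1,7 [-1.14 -0.67]
 shift rows 1 each [-0.0011  0.0081  0.0753] total [-0.0011  0.0081  0.0753]
 turn -0.0 rows 1 each -0.0
```

View pics/w29.png

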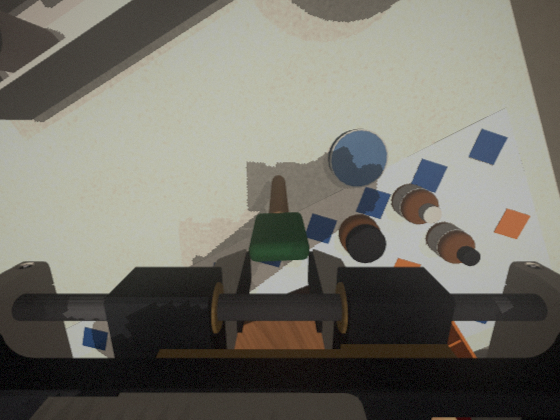

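View pics/s29.png

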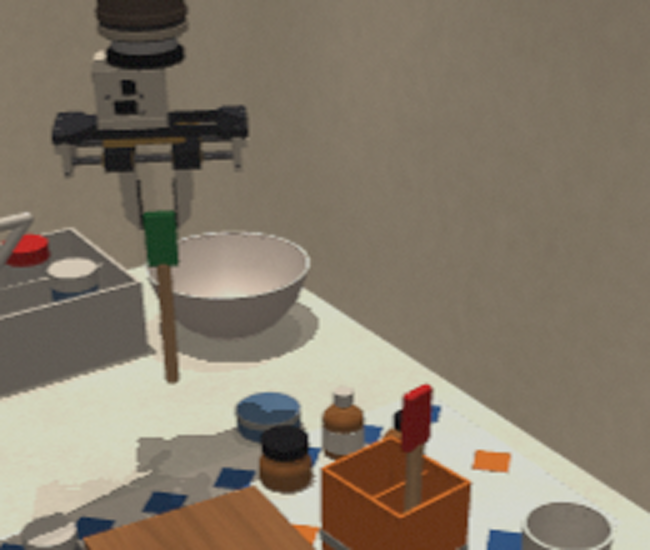

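{"op": "apply_moves", "data": {"targets": [0.8, 0, 0, 0, 0, 0.8, 0, 0, -0.03, 0, 0.8, 0, 0, -0.05, 0, 0.8, 0, 0, -0.05, 0, 0.8, 0, 0, -0.02, 0, 0.8, 0, 0, 0, -0.05, 0.8, 0, 0, 0, -0.08, 0.8, 0, 0, 0, -0.08, 0.8, 0, 0, 0, -0.08, 0.8, 0, 0, 0, -0.065, 0.8, 0, 0, 0, -0.027, 0.8, 0, 0, 0, 0], "grip_force": 8}}

```text
clock: 60.82
position: [0.5926, 0.3556, 0.3311]
ee_rot: [-2.096, -2.34, -0.0]
force: [0.6, 0.0, -0.6]
width: 0.363
```

```bash
python3 -c "
from h import *
plan((.674,.068,.33,6.4))
"
```

```text
t 60.8 at [0.5926 0.3556 0.3311] yaw 6.3 w 0.36 F [ 0.6  0.  -0.6] q1,7 [-1.07 -0.18]
 shift rows 7 each [-0.1053  0.0176  0.0004] total [-0.7371  0.1233  0.0027]
 turn -0.1 rows 1 each -0.001
```

{"op": "apply_moves", "data": {"targets": [0.8, -0.03, 0.005, 0, 0, 0.8, -0.05, 0.0084, 0, 0, 0.8, -0.064, 0.0107, 0, 0, 0.8, -0.064, 0.0107, 0, 0, 0.8, -0.064, 0.0107, 0, 0, 0.8, -0.064, 0.0107, 0, 0, 0.8, -0.064, 0.0107, 0, 0, 0.8, -0.064, 0.0107, 0, 0, 0.8, -0.064, 0.0107, 0, 0, 0.8, -0.064, 0.0107, 0, 0, 0.8, -0.064, 0.0107, 0, 0, 0.8, -0.05, 0.0084, 0, 0, 0.8, -0.03, 0.005, 0, 0, 0.8, 0, 0, 0, 0, 0.8, 0, 0, 0, 0]}}

```text
clock: 62.7
position: [0.6741, 0.0698, 0.331]
ee_rot: [-2.092, -2.343, -0.001]
force: [0.2, -0.3, -0.5]
width: 0.365
```

```bash
python3 -c "
from h import *
plan((.674,.068,.33,6.4))
crop('side','s30.png',220,0,420,270,2.2); crop('wrist','w30.png',0,0,560,420,1)
"
```

```text
t 62.7 at [0.6741 0.0698 0.331 ] yaw 6.5 w 0.36 F [ 0.2 -0.3 -0.5] q1,7 [-0.65  0.26]
 shift rows 1 each [-0.0045 -0.0008  0.0025] total [-0.0045 -0.0008  0.0025]
 turn 0.1 rows 1 each 0.0007
```

View pics/s30.png

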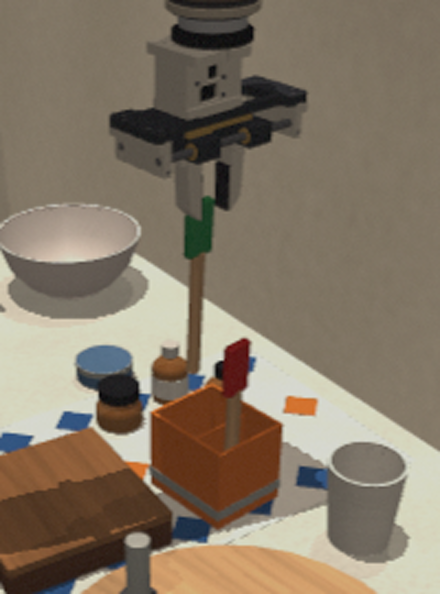

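View pics/w30.png

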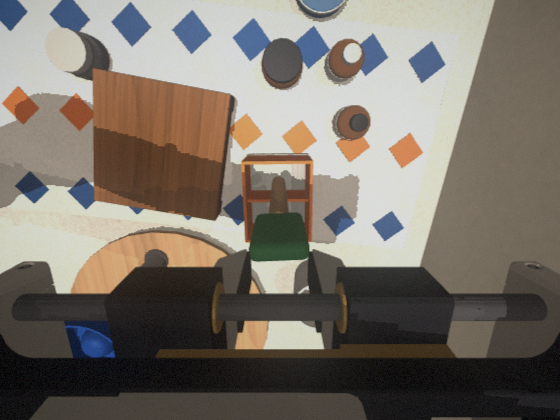

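```bash
python3 -c "
from h import *
s=arm.observe();c=wcam(s);Rm=R.from_rotvec(s['ee_rot']).as_matrix()
comp=p2w(c,278.5,177.5,.1);print(comp)
for z in (.14,.15):
  f=p2w(c,278.5,179,z);print('foot',f,'tool shift',(Rm.T@(comp-f)/.4).round(4))
"
```

```text
[0.6719 0.0811 0.1   ]
foot [0.6714 0.0865 0.14  ] tool shift [-0.0136 -0.0003  0.1   ]
foot [0.6712 0.0883 0.15  ] tool shift [-0.0181 -0.0003  0.125 ]
```

{"op": "apply_moves", "data": {"targets": [0.8, -0.012, 0, 0, 0, 0.8, 0, 0, 0, 0, 0.8, 0, 0, 0.03, 0, 0.8, 0, 0, 0.05, 0, 0.8, 0, 0, 0.05, 0, 0.8, 0, 0, 0.03, 0, 0.8, 0, 0, 0, 0]}}

```text
clock: 63.68
position: [0.6742, 0.0641, 0.266]
ee_rot: [-2.093, -2.341, 0.002]
force: [-0.1, 0.2, -0.5]
width: 0.364
```

```bash
python3 -c "
from h import *
plan((.674,.068,.2,6.4))
crop('side','s31.png',220,0,420,270,2.2); crop('wrist','w31.png',0,0,560,420,1)
"
```

```text
t 63.7 at [0.6742 0.0641 0.266 ] yaw 6.4 w 0.36 F [-0.1  0.2 -0.5] q1,7 [-0.64  0.3 ]
 shift rows 2 each [0.0049 0.0005 0.0825] total [0.0098 0.0009 0.1651]
 turn -0.0 rows 1 each -0.0002
```

View pics/s31.png

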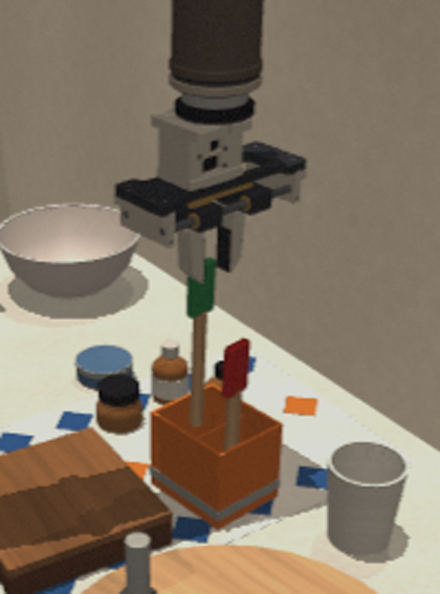

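View pics/w31.png

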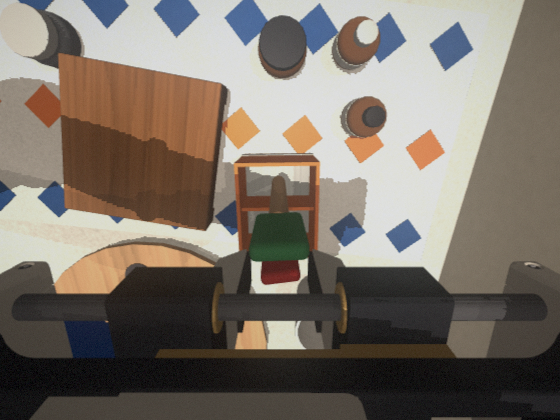

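{"op": "apply_moves", "data": {"targets": [0.8, 0, 0, 0.03, 0, 0.8, 0, 0, 0.04, 0, 0.8, 0, 0, 0.04, 0, 0.8, 0, 0, 0.025, 0, 0.8, 0, 0, 0.02, 0, 0.8, 0, 0, 0.015, 0, 0.8, 0, 0, 0, 0]}}

```text
clock: 64.65
position: [0.6746, 0.0638, 0.1988]
ee_rot: [-2.094, -2.341, 0.0]
force: [-0.0, -0.3, -1.0]
width: 0.361
```

```bash
python3 -c "
from h import *
plan((.674,.068,.2,6.4))
crop('side','s32.png',220,0,420,270,2.2); crop('wrist','w32.png',0,0,560,420,1)
"
```

```text
t 64.7 at [0.6746 0.0638 0.1988] yaw 6.4 w 0.36 F [-0.  -0.3 -1. ] q1,7 [-0.64  0.33]
 shift rows 1 each [ 0.0105 -0.0004 -0.003 ] total [ 0.0105 -0.0004 -0.003 ]
 turn -0.0 rows 1 each -0.0002
```

View pics/s32.png

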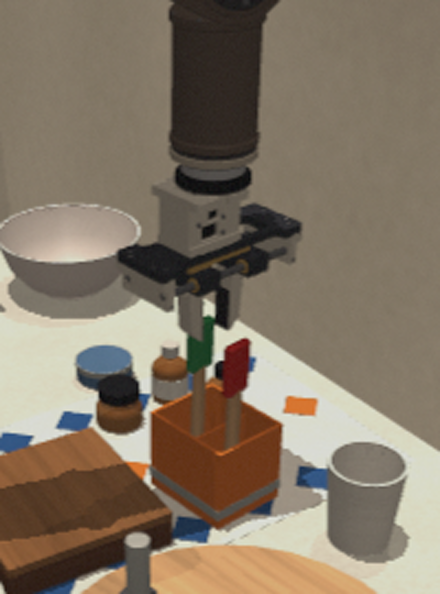

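View pics/w32.png

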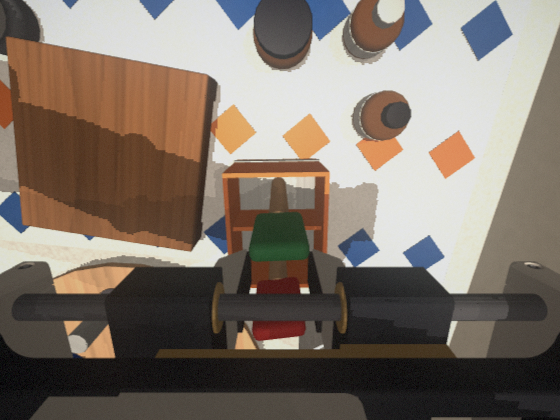

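Both in their compartments; release green and rise.

{"op": "apply_moves", "data": {"targets": [0.55, 0, 0, 0, 0, 0.5, 0, 0, 0, 0, 0.4, 0, 0, 0, 0, 0.4, 0, 0, 0, 0, 0.4, 0, 0, 0, 0, 0.4, 0, 0, -0.03, 0, 0.4, 0, 0, -0.08, 0, 0.4, 0, 0, -0.1, 0, 0.4, 0, 0, -0.08, 0, 0.4, 0, 0, 0, 0]}}

```text
clock: 66.0
position: [0.676, 0.0632, 0.3189]
ee_rot: [2.092, 2.338, 0.006]
force: [-0.1, 0.6, -0.6]
width: 0.6
```

{"op": "apply_moves", "data": {"targets": [0.4, 0.08, 0, 0, 0, 0.4, 0.11, 0, 0, 0, 0.4, 0.11, 0, 0, 0, 0.4, 0.11, 0, 0, 0, 0.4, 0.11, 0, 0, 0, 0.4, 0.11, 0, 0, 0, 0.4, 0.11, 0, 0, 0, 0.4, 0.11, 0, 0, 0, 0.4, 0.08, 0, 0, 0, 0.4, 0, 0, 0, 0]}}

```text
clock: 67.25
position: [0.6317, 0.4373, 0.3134]
ee_rot: [-2.088, -2.346, 0.002]
force: [0.6, -0.3, 0.0]
width: 0.601
```

```bash
python3 -c "
from h import *
plan((.674,.068,.2,6.4))
crop('side','s33.png',120,70,440,400,1.8); crop('top','t33.png',150,80,450,330,2.6)
"
```

```text
t 67.2 at [0.6317 0.4373 0.3134] yaw 6.7 w 0.60 F [ 0.6 -0.3  0. ] q1,7 [-1.02 -0.25]
 shift rows 9 each [-0.1033 -0.0002  0.0315] total [-0.9293 -0.0016  0.2834]
 turn 0.3 rows 1 each 0.003
```

View pics/s33.png

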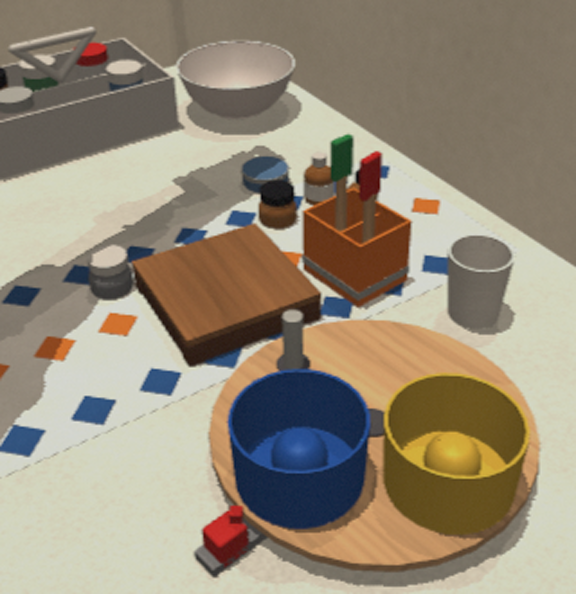

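View pics/t33.png

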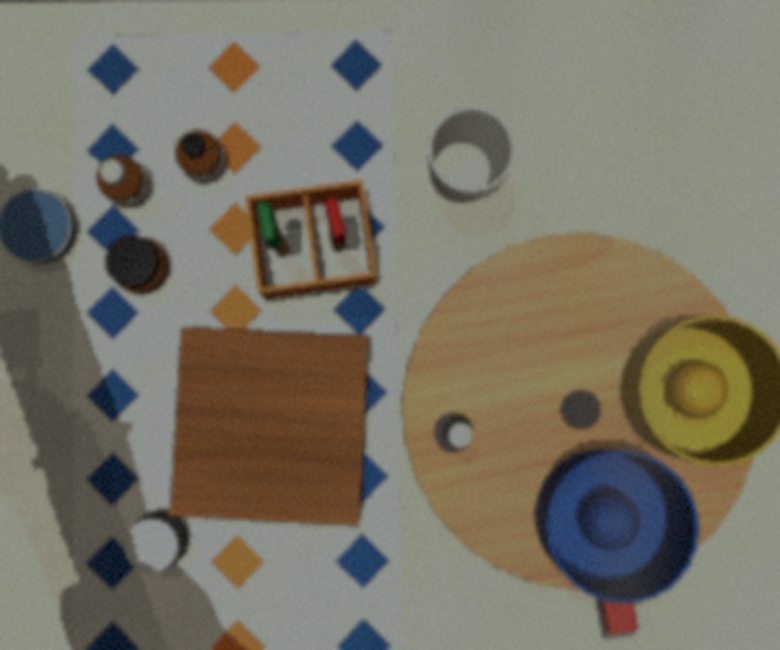

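{"op": "apply_moves", "data": {"targets": [0.4, 0, 0, 0, 0, 0.4, 0, 0, 0, 0, 0.4, 0, 0, 0, 0, 0.4, 0, 0, 0, 0, 0.4, 0, 0, 0, 0, 0.4, 0, 0, 0, 0, 0.4, 0, 0, 0, 0, 0.4, 0, 0, 0, 0]}}

```text
clock: 68.35
position: [0.6334, 0.4335, 0.3151]
ee_rot: [-2.094, -2.342, -0.0]
force: [-0.8, 0.0, 0.2]
width: 0.603
```

```bash
python3 -c "
from h import *
a=cv2.imread('pics/s33.png'); crop('side','s34.png',120,70,440,400,1.8); b=cv2.imread('pics/s34.png')
print(cv2.absdiff(a,b)[100:].max(2).mean(), arm.observe()['force'], arm.observe()['clock'])
d=cv2.GaussianBlur(cv2.absdiff(a,b).max(2),(5,5),0); print((d[100:330,290:430]>30).sum())
arm.sign_off()
"
```

```text
1.7198746063877643 [-0.38184791 -0.01817762 -0.63670509] 68.4
3
the job is handed in; nothing more can be done
```

The job is done and handed in at 68 s of the 210 s allowed. `sign_off` gave no verdict.

- **Carousel and soaps:** I turned the carousel one click, lowered the one yellow soap into the yellow pot, turned it one more click and lowered the one blue soap into the blue pot. Only one soap of each colour was on the rack. I let each go about 1–2 mm above the pot floor, by my estimate, because the gripper's body would otherwise have met the rim.
- **Spatulas:** I picked each up by its blade with a light grip so that it swung to hang straight down, then set it in its own holder compartment. Red is in the right one and green in the left.
- **Last checks:** The final top and side pictures show the blue pot at the pointer, each soap in its own pot and both spatulas upright, blade up. The holder is upright, the jars, bottles, tin and cup look where they were, and the arm is clear. Two side pictures about one second apart showed the spatulas and holder at rest. Force readings stayed at sensor-noise level.
- **What disagreed:** The wrist and top cameras differed by about 3–9 mm in places. I settled the grasp points between the two and placed the spatulas by the wrist view. The foot heights in the holder and the soap contact forces were judged from pictures and tool pose, not measured directly.

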